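Open the topping well and fit the adapter bar

ROBOT

A 7-joint arm with a two-finger parallel gripper is mounted at the origin on the work surface. World frame = base frame: x ahead of the robot, y to its left, z up, the work surface at z = 0. Lengths are in m, angles in rad, forces in N, time in s.
With the tool pointing down it reaches from about 0.425 to 0.975 m from the base axis. Payload 16.7 kg.
Tool frame: the origin (TCP) lies midway between the tips of the shut fingers; the grasp point (between the pads) lies 19 mm behind it (arm.grip_depth is the z of the grasp point in the tool frame, in m); z points along the fingers, y is the direction in which the jaws open and shut (so a half turn about z gives the same grasp; the last joint's range is limited). The gripper opens to 85 mm and grips with 20 to 120 N. Pads are 22 mm wide; open, the fingers measure 114 mm over their backs; the gripper's body (76 mm by 85 mm) begins 54 mm behind the grasp point. The pads swing forward as they close: fully open they stand 13 mm farther back than shut.
Start: joints at [-1.292, 0.426, 0.074, 1.606, -0.034, 1.111, -0.067], TCP at [0.28, 0.614, 0.231] pointing down, gripper open.
Joint ranges: [-2.85, 2.85], [-0.5, 2.14], [-1.23, 1.37], [0.21, 2.46], [-1.02, 4.16], [0.16, 2.05], [-2.73, 2.73]. Speed limits (rad/s): [1.89, 1.89, 2.39, 2.39, 3.01, 3.01, 3.01].

INTERFACE

Orientations are given as a unit quaternion [w, x, y, z].
In Python, from workcell import readout, imaging, workorder, arm gives the robot as it stands. The module is installed in compiled form; this text tells all that it offers.
- The arm moves only by the tool send_rows, never from a script. Its argument "moves" is a list of rows, each a list of 7 numbers: the opening, from 0 (shut) to 1 (fully open), then the shift along the world's x, y, z in cm, then the turn, a rotation vector about the world's x, y, z in degrees. A call has 1 to 8 rows; each row shifts and turns the pose as measured when the row begins; what a row does not reach is not made up. A row lasts 1/8 s, in which the tool goes at most 62.5 mm and 10.7 degrees, less where a joint would pass 70% of its speed; a pose out of reach is approached as far as the arm can. A call with a gripper value outside its range is refused whole. The fingers move at their own pace and stop on an object; "squeeze" is the grip in N (left out, the last holds). Time passes only in rows, so rows that do not move let the fingers close. It gives the time, the measured TCP pose, the force and the opening at its end, in the units of the state.
- readout.observe(): the state, without advancing time (a new reading comes with each control period).
- imaging.camera(name): name is "side" or "top"; returns a dict with "frame" (480x640x3 uint8, red, green, blue), "mtx" (3x3 intrinsics, pixels), "dist" ([k1, k2, p1, p2, k3] as OpenCV has them; the pictures are not rectified), "rvec" (rotation vector, rad) and "tvec" (3), from world to camera coordinates, as OpenCV has them. Camera axes: x right, y down, z forward; pixel columns grow to the right and rows downward; lengths in m; the calibration is good to about 2 mm. A picture is of the moment at which its call begins. There is no depth.
- workorder.finish_job(): hands the job in, once; it reports no verdict.
The state is a dict: "clock": time; "qpos": joint angles; "joint_vel": joint speeds; "joint_torque": joint torques, N m; "tool_pos": TCP position; "eef_rot": TCP orientation; "ft_force": force on the tool from outside, world axes, zero at the start; "ft_torque": the same for the moment, N m; "finger_gap": finger opening in m.
Only numpy, scipy, OpenCV 4.12 (cv2) and the standard library are available. Lean on these libraries where they do the work, as an engineer would, in place of code of your own. Each camera call takes 0.05 s, during which the arm holds its last target. There are 200 camera calls.

TASK

Get the topping well ready for service: take the cocoa shaker off its rear deck and stand it upright on the black bar mat, lift the front of the lid over the catch and slide it right back to its stop, where it lies flat, and lay the brass adapter bar across the open well, flat on the two ledges and flush along the front rim of the pan, with the pan left where it hangs. Leave everything else on the bar where it is.

Things in the scene. Friction and masses are not known exactly. Their poses are not given: they have to be found in the camera images.
- station: Fixed topping well: low steel housing, blue sides, 430 mm long (x), 230 wide (y), 110 high. Origin on its underside (counter level); +x is the way the lid opens. Front face at x=-190, rear at +240. The lid runs on side rails 110 high at |y| 91 to 103, between guides 118 high at |y| 103 to 115. Rear deck x=36 to 231, 110 high, flush with the rails; rubber stop for the lid at x=231, 118 high.
- well_mid (a point): Middle of the station's open well, at ledge height, 76 above the counter; axes as the station's. The well reaches 99 each way along x; 182 wide between the rails; a ledge 12 wide runs along each side (|y| 79 to 91), nothing between them but the pan and the floor 68 below. Rails stand 34 above the ledges, the front cross-piece 33.
- catch (a point): Middle of the top of the rounded catch bead, fixed across the station's front cross-piece: 10 thick (x), 10 high over the groove in front of it (15 wide), top 109 above the counter. The shut lid covers it; the lid's lip sits in the groove. Axes as the station's.
- lid_pull (a point): Loose black lid, plate 6 thick, 200 wide, 0.4 kg, shut at the start, lying on the rails. Point: middle of the front edge of its yellow pull flange, on the underside, 110 above the counter; axes as the station's. Flange 160 wide, 8 thick at its rounded edge, overhangs the housing front by 26, free space below. Station x about -216 when shut, -26 at the stop (travel about 190).
- lid_mid (a point): Same lid: middle of its plate, 146 behind lid_pull. A lip 9 deep under the lid, 32 to 38 behind lid_pull, hooks in front of the catch bead: pushed level, the lid is blocked. With its front edge raised 12 to 30 (it tips on its rear edge, 257 behind lid_pull) it slides back on the rails, and lies flat again when lowered behind the bead. Nothing else holds it.
- pan_edge (a point): Middle of the front rim face of the open steel pan (0.7 kg) that hangs loose by its rim on the ledges, under the shut lid. Rim 108 (x) by 176 (y), 8 thick, top 84 above the counter; point at half the rim's thickness, 80 above the counter. x points into the pan (as the station's x); the face runs along y, 62 to 84 behind the front end of the well.
- bar_center (a point): Loose brass adapter bar, straight, 170 mm long (its y axis), 24 wide (x), 24 high, 0.3 kg, lying on the counter; this point is its centre, 12 mm above its underside. Laid on the ledges the centre is 88 mm above the counter; flush on the pan, it is 12 mm in front of point pan_edge.
- shaker_center (a point): Loose upright steel cocoa shaker with a yellow band, 58 mm diameter, 99 mm high, 0.25 kg, standing on the station's rear deck in the way of the lid. This point: on its axis, 48 mm above its underside.
- mat: Fixed black ribbed rubber bar mat, 150 x 150 mm, 4 mm thick, on the counter; origin at the centre of its underside.
- jug_center (a point): Bystander: loose steel milk jug, 86 mm diameter, 112 high, handle on one side to 74 mm from the axis. Point on its axis, half-way up.
- portafilter_center (a point): Bystander: loose portafilter lying on the counter, steel basket 70 mm diameter and 52 high, black handle, 220 mm long in all. Point 26 mm up, 40 mm from the basket's axis towards the handle, which points along its -x.
- tamper_center (a point): Bystander: loose steel tamper standing upright, 58 mm diameter, 88 high. Point on its axis, half-way up.
- syrup_center (a point): Bystander: loose amber syrup bottle, 68 mm diameter, 210 high. Point on its axis, half-way up.
- cup_center (a point): Bystander: loose white mug, 82 mm diameter, 65 high, handle on its +y side. Point on its axis, half-way up.
- brush_center (a point): Bystander: loose cleaning brush, black handle, 180 mm long lying along its x axis, about 25 high. Point near its middle, 10 mm up.
There are look-alikes about, which are no part of the job. Leave any orange or turquoise look-alike of the part that bears shaker_center alone. Of the things that look like the mat, the larger one is meant.

How it is judged:
By the outcome, as a careful person would: the job done as asked, in the order asked, and still so for the second after the job is handed in, with the robot touching nothing.
It also fails if it takes over 72 s, if anything falls off the work surface, if the arm or the gripper's body presses on something with over 40 N, if the wrist force passes 120 N, or if a joint passes its speed limit or range.

## Working session

There is one attempt and no reset: what is moved stays moved. The work goes in short steps, Python scripts to look and compute and a tool call to move; the robot and the scene stay as the last step left them, time stands still between calls to the robot, and variables do not carry over. Pictures are saved under pics/ and viewed, about 8 in all and at most 12, crops included, and the job is handed in when it is done.

Besides the shell and the picture viewer there is one more tool, called after "Request:" as name([rows], argument=value, ...), one row to a line, values as JSON. send_rows: Moves the arm, as the interface text tells. Its arguments: {"type":"object","properties":{"moves":{"type":"array","items":{"type":"array","items":{"type":"number"}}},"squeeze":{"type":"number"}},"required":["moves"]}

```bash
mkdir -p pics; cat > h.py <<'E'
import numpy as np, cv2
from workcell import readout, imaging, workorder, arm
def cam(n):
    c=imaging.camera(n); c={k:np.array(v) for k,v in c.items()}
    c['R']=cv2.Rodrigues(c['rvec'].astype(float))[0]; return c
def save(c,f): cv2.imwrite('pics/'+f,c['frame'][:,:,::-1])
def ray(c,uv):
    p=cv2.undistortPoints(np.array(uv,float).reshape(-1,1,2),c['mtx'],c['dist']).reshape(-1,2)
    d=np.c_[p,np.ones(len(p))]@c['R']; o=-c['R'].T@c['tvec'].ravel(); return o,d
def onz(c,uv,z):
    o,d=ray(c,uv); return o+d*((z-o[2])/d[:,2])[:,None]
def proj(c,P):
    return cv2.projectPoints(np.array(P,float).reshape(-1,3),c['rvec'].astype(float),c['tvec'].astype(float),c['mtx'],c['dist'])[0].reshape(-1,2)
E
python3 - <<'E'
from h import *
import pickle
for n in('top','side'):
    c=cam(n); save(c,n+'0.png'); pickle.dump(c,open(n+'0.pkl','wb')); print(n,-c['R'].T@c['tvec'].ravel(),c['R'][2],c['mtx'][0,0])
print(readout.observe(),arm.grip_depth)
E
```

```text
top [0.27278623 0.00294337 1.42596349] [ 0.14254618  0.00635902 -0.98976772] 494.15988386470974
side [ 0.44535839 -0.96463046  0.67910983] [ 0.0153885   0.85709143 -0.51493443] 460.9871744990201
{'clock': 0.1, 'qpos': array([-1.29246569,  0.42668075,  0.07384344,  1.60654234, -0.034125  ,
        1.11081461, -0.06711706]), 'joint_vel': array([-0.00018932, -0.00079913, -0.0003621 , -0.00078023, -0.0001983 ,
       -0.00123093, -0.00036024]), 'joint_torque': array([ 6.92708287e-03, -9.51522946e+01,  3.77113804e+00, -4.64415693e+01,
        1.96650275e-02,  6.42785759e-03,  4.05483672e-05]), 'tool_pos': array([0.27991227, 0.61381439, 0.23067309]), 'eef_rot': array([-9.74984396e-05,  2.12312511e-01,  9.77201640e-01, -5.85067138e-04]), 'ft_force': array([-0.63827441, -0.19859938, -0.10303988]), 'ft_torque': array([-0.03914201, -0.00512827,  0.02741834]), 'finger_gap': 0.0856584245667068} -0.0187
```

View pics/top0.png

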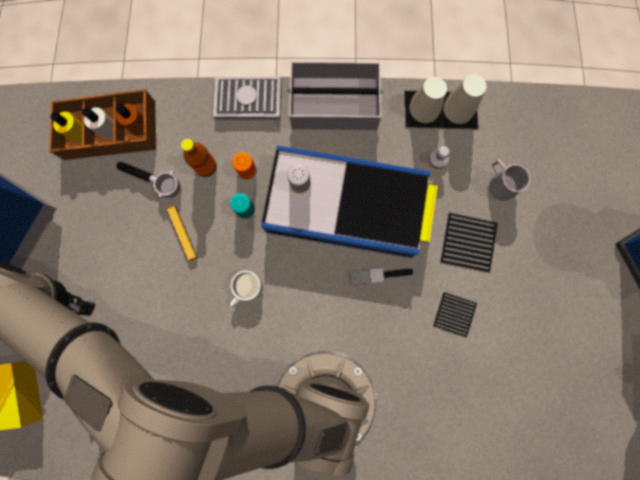

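View pics/side0.png

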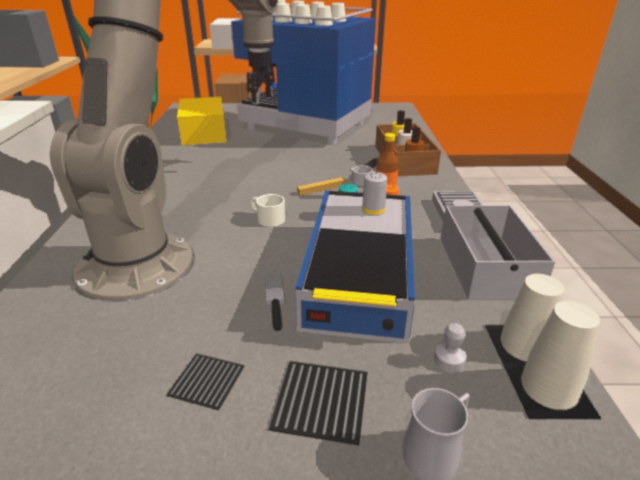

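Top view: the station has its pull at (429,213), the shaker is at (298,175), the bar at (181,233), the larger mat at (470,242), and the brush at (382,275). The side view agrees.

```bash
python3 - <<'E'
from h import *
import pickle
T=pickle.load(open('top0.pkl','rb')); S=pickle.load(open('side0.pkl','rb'))
def mask(c,lo,hi,box):
    h=cv2.cvtColor(c['frame'],cv2.COLOR_RGB2HSV); m=cv2.inRange(h,np.array(lo),np.array(hi))
    z=np.zeros_like(m); x0,y0,x1,y1=box; z[y0:y1,x0:x1]=m[y0:y1,x0:x1]; return z
def rect(c,m,z,name):
    cs,_=cv2.findContours(m,0,1); k=np.vstack([q for q in cs if cv2.contourArea(q)>20]).reshape(-1,2)
    k=cv2.convexHull(k.astype(np.float32)).reshape(-1,2)
    P=onz(c,k,z); r=cv2.minAreaRect((P[:,:2]*1000).astype(np.float32)); print(name,np.round(r[0],1),np.round(r[1],1),round(r[2],2)); 
    return r
blue=lambda c,b:mask(c,(100,120,40),(130,255,255),b)
r=rect(T,blue(T,(255,140,440,260)),.118,'station z118'); print(np.round(cv2.boxPoints(r),1).tolist())
yel=lambda c,b:mask(c,(24,120,120),(35,255,255),b)
r=rect(T,yel(T,(410,170,450,255)),.116,'flange'); print(cv2.boxPoints(r).round(1).tolist())
r=rect(S,yel(S,(300,280,410,312)),.112,'flange side');print(cv2.boxPoints(r).round(1).tolist())
print('bar hsv',cv2.cvtColor(T['frame'],cv2.COLOR_RGB2HSV)[228:238,181])
bm=mask(T,(10,120,80),(30,255,255),(160,200,205,268))
r=rect(T,bm,.024,'bar');print(cv2.boxPoints(r).round(1).tolist())
bm=mask(S,(10,120,80),(30,255,255),(290,172,348,200))
r=rect(S,bm,.02,'bar side');print(cv2.boxPoints(r).round(1).tolist())
mm=mask(T,(0,0,0),(180,255,50),(435,208,502,275)); r=rect(T,mm,.004,'mat')
mm=mask(S,(0,0,0),(180,255,50),(265,355,375,445)); r=rect(S,mm,.004,'mat side')
im=T['frame'][:,:,::-1]; a=cv2.resize(im[140:260,255:455],(800,480),interpolation=cv2.INTER_CUBIC)
cv2.imwrite('pics/a.png',a)
E
```

```text
station z118 [556.9 -48.4] [425.8 240.6] 80.57
[[403.29998779296875, -238.8000030517578], [640.5999755859375, -278.20001220703125], [710.4000244140625, 141.89999389648438], [473.1000061035156, 181.3000030517578]]
flange [ 526.8 -272.6] [ 29.1 160.6] 80.77
[[445.20001220703125, -274.1000061035156], [603.7000122070312, -299.8999938964844], [608.4000244140625, -271.20001220703125], [449.8999938964844, -245.39999389648438]]
flange side [ 525.6 -272.2] [ 29.8 158.3] 80.03
[[445.0, -273.1000061035156], [601.0, -300.5], [606.0999755859375, -271.20001220703125], [450.20001220703125, -243.8000030517578]]
bar hsv [[ 21 192 232]
 [ 22 197 233]
 [ 22 190 235]
 [ 22 192 236]
 [ 22 192 234]
 [ 22 193 235]
 [ 22 191 235]
 [ 22 191 235]
 [ 22 195 234]
 [ 22 193 234]]
bar [478.5 426.1] [173.3  29.7] 25.94
[[394.1000061035156, 401.6000061035156], [407.1000061035156, 374.8999938964844], [562.9000244140625, 450.6000061035156], [549.9000244140625, 477.3999938964844]]
bar side [479.  405.3] [181.1  61.4] 26.07
[[384.1000061035156, 393.1000061035156], [411.1000061035156, 338.0], [573.7999877929688, 417.6000061035156], [546.7999877929688, 472.70001220703125]]
mat [ 461.3 -414.5] [146.  145.5] 78.74
mat side [ 479.8 -428.1] [144.8 103.3] 79.45
```

View pics/a.png

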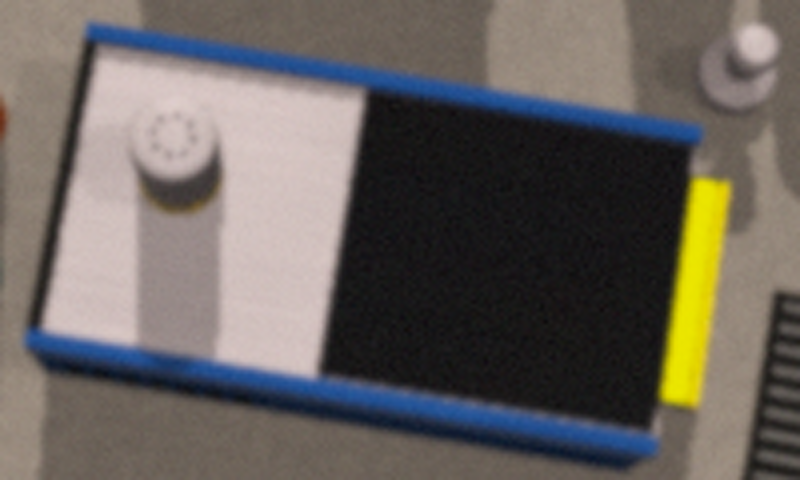

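The crop shows the shaker's top disc at full-image (298,174), the lid shut, and the flange edge parallel to the station. The flange and station measurements agree: yaw 80.6°, width 240 against 230 expected, flange 160. Next I'll locate the shaker and its neighbours.

```bash
python3 - <<'E'
from h import *
import pickle
T=pickle.load(open('top0.pkl','rb')); S=pickle.load(open('side0.pkl','rb'))
print('shaker top disc',onz(T,[298.25,173.75],.209))
# yellow band in side view; sits on deck
h=cv2.cvtColor(S['frame'],cv2.COLOR_RGB2HSV); m=cv2.inRange(h,np.array((18,110,90)),np.array((35,255,255)))
z=np.zeros_like(m); z[195:225,350:400]=m[195:225,350:400]; ys,xs=np.nonzero(z); print('band px',xs.min(),xs.max(),ys.min(),ys.max())
xm=(xs.min()+xs.max())/2
# side ray azimuth through shaker axis column and top ellipse
o,d=ray(S,[[xm,190],[374,176]])
P=onz(S,[[374.5,176.5]],.209); print('side top guess',P)
c=onz(T,[298.25,173.75],.209)[0]
th=np.linspace(0,2*np.pi,8,endpoint=False)
for zz in(.110,.209): 
  q=proj(S,np.c_[c[0]+.029*np.cos(th),c[1]+.029*np.sin(th),0*th+zz]); print(zz,q.min(0),q.max(0))
print('jug',onz(T,[515,178],.112),'tamper base',onz(T,[438,160],.0))
o0=np.array([559.7,-73.9]);R=np.array([[.163,-.9866],[.9866,.163]])
print('shaker in station',(c[:2]*1000-o0)@R)
E
```

```text
shaker top disc [[0.60459103 0.0769723  0.209     ]]
band px 363 384 207 214
side top guess [[0.60041284 0.06196899 0.209     ]]
0.11 [361.6746485  203.96023835] [384.16148115 214.75085095]
0.209 [363.70315108 169.17725793] [387.20742794 178.91833222]
jug [[ 0.62784581 -0.52071186  0.112     ]] tamper base [[ 0.70943513 -0.32947749  0.        ]]
shaker in station [156.16785385 -19.69730834]
```

```bash
python3 - <<'E'
from h import *
import pickle
S=pickle.load(open('side0.pkl','rb'))
im=S['frame'][:,:,::-1]; cv2.imwrite('pics/b.png',np.hstack([cv2.resize(im[160:230,330:430],(400,280),interpolation=2),cv2.resize(im[170:210,285:355],(400,280),interpolation=2)]))
E
```

```text
(no output)
```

View pics/b.png

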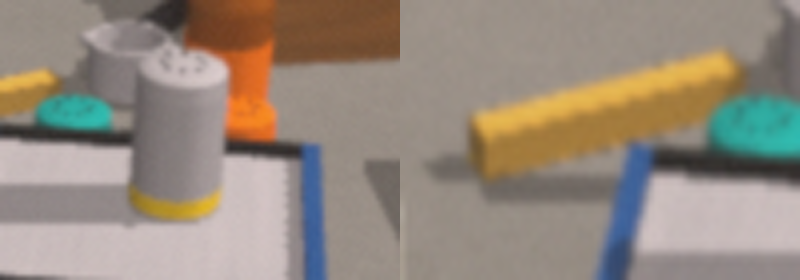

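Shaker at (0.605, 0.077). The side-view prediction agrees within about 2 px. Now moving over it.

Request:
send_rows([
  [1, 0.5, -1, 5, 0, 0, 0],
  [1, 3, -5, 2.5, 0, 0, 0],
  [1, 3, -5, 0, 0, 0, 0],
  [1, 3, -5, 0, 0, 0, 0],
  [1, 3, -5, 0, 0, 0, 0],
  [1, 3, -5, 0, 0, 0, 0],
  [1, 3, -5, 0, 0, 0, 0],
  [1, 3, -5, 0, 0, 0, 0],
])

```text
clock: 1.1
tool_pos: [0.4955, 0.2447, 0.3048]
eef_rot: [-0.001, 0.208, 0.978, -0.002]
ft_force: [1.4, 1.0, -0.3]
finger_gap: 0.0854
```

Request:
send_rows([
  [1, 3, -5, 0, 0, 0, 0],
  [1, 3, -5, 0, 0, 0, 0],
  [1, 2.5, -4, 0, 0, 0, 0],
  [1, 1.5, -2, 0, 0, 0, 0],
  [1, 0, 0, 0, 0, 0, 0],
])

```text
clock: 1.72
tool_pos: [0.5987, 0.0735, 0.3041]
eef_rot: [-0.001, 0.212, 0.977, -0.003]
ft_force: [-0.7, 0.3, 0.0]
finger_gap: 0.0852
```

Centre, then descend to TCP z≈0.16 and grip.

Request:
send_rows([
  [1, 0.6, 0.4, -2, 0, 0, 0],
  [1, 0, 0, -3, 0, 0, 0],
  [1, 0, 0, -3, 0, 0, 0],
  [1, 0, 0, -3, 0, 0, 0],
  [1, 0, 0, -3, 0, 0, 0],
  [1, 0, 0, 0, 0, 0, 0],
])

```text
clock: 2.48
tool_pos: [0.6008, 0.0852, 0.1537]
eef_rot: [-0.004, 0.207, 0.978, -0.003]
ft_force: [0.2, -0.3, 0.3]
finger_gap: 0.0853
```

Request:
send_rows([
  [0.4, 0, 0, 0, 0, 0, 0],
  [0.4, 0, 0, 0, 0, 0, 0],
  [0.4, 0, 0, 0, 0, 0, 0],
  [0.4, 0, 0, 0, 0, 0, 0],
], squeeze=35)

```text
clock: 2.98
tool_pos: [0.6017, 0.0866, 0.1563]
eef_rot: [-0.003, 0.207, 0.978, -0.002]
ft_force: [-0.4, -0.3, -2.5]
finger_gap: 0.0569
```

Request:
send_rows([
  [0.3, 0, 0, 2, 0, 0, 0],
  [0.3, 0, 0, 3, 0, 0, 0],
  [0.3, 0, -1, 3, 0, 0, 0],
  [0.3, -0.5, -3, 1.5, 0, 0, 0],
  [0.3, -1.4, -5, 0, 0, 0, 0],
  [0.3, -1.4, -5, 0, 0, 0, 0],
  [0.3, -1.4, -5, 0, 0, 0, 0],
  [0.3, -1.4, -5, 0, 0, 0, 0],
])

```text
clock: 3.98
tool_pos: [0.5391, -0.1555, 0.256]
eef_rot: [-0.001, 0.203, 0.979, -0.001]
ft_force: [0.9, -0.1, -2.5]
finger_gap: 0.0566
```

Request:
send_rows([
  [0.3, -1.4, -5, 0, 0, 0, 0],
  [0.3, -1.4, -5, 0, 0, 0, 0],
  [0.3, -1.4, -5, 0, 0, 0, 0],
  [0.3, -1.4, -5, 0, 0, 0, 0],
  [0.3, -1, -3, 0, 0, 0, 0],
  [0.3, 0, 0, 0, 0, 0, 0],
])

```text
clock: 4.72
tool_pos: [0.4677, -0.3969, 0.2582]
eef_rot: [0.001, 0.206, 0.979, -0.001]
ft_force: [-0.3, 0.7, -2.4]
finger_gap: 0.0566
```

Request:
send_rows([
  [0.3, -0.6, -1.7, -1, 0, 0, 0],
  [0.3, 0, 0, -4, 0, 0, 0],
  [0.3, 0, 0, -4, 0, 0, 0],
  [0.3, 0, 0, -4, 0, 0, 0],
  [0.3, 0, 0, -3, 0, 0, 0],
  [0.3, 0, 0, -2, 0, 0, 0],
  [0.3, 0, 0, 0, 0, 0, 0],
])

```text
clock: 5.6
tool_pos: [0.4654, -0.4096, 0.0746]
eef_rot: [0.003, 0.203, 0.979, -0.0]
ft_force: [0.2, 0.4, -1.1]
finger_gap: 0.0569
```

Request:
send_rows([
  [0.3, -0.3, -0.4, -1, 0, 0, 0],
  [0.3, 0, 0, -0.7, 0, 0, 0],
  [0.3, 0, 0, -0.3, 0, 0, 0],
  [0.3, 0, 0, -0.2, 0, 0, 0],
  [0.3, 0, 0, -0.2, 0, 0, 0],
  [0.3, 0, 0, 0, 0, 0, 0],
])

```text
clock: 6.35
tool_pos: [0.464, -0.4149, 0.0523]
eef_rot: [0.005, 0.203, 0.979, -0.001]
ft_force: [-0.2, -0.1, -2.4]
finger_gap: 0.057
```

Request:
send_rows([
  [0.3, 0, 0, -0.15, 0, 0, 0],
  [0.3, 0, 0, -0.15, 0, 0, 0],
  [0.3, 0, 0, -0.15, 0, 0, 0],
  [0.3, 0, 0, 0, 0, 0, 0],
])

```text
clock: 6.85
tool_pos: [0.4651, -0.4155, 0.0489]
eef_rot: [0.007, 0.203, 0.979, -0.001]
ft_force: [0.1, 0.2, -1.6]
finger_gap: 0.0568
```

Request:
send_rows([
  [0.3, 0, 0, -0.1, 0, 0, 0],
  [0.3, 0, 0, -0.1, 0, 0, 0],
  [0.3, 0, 0, 0, 0, 0, 0],
])

```text
clock: 7.22
tool_pos: [0.4657, -0.4159, 0.0487]
eef_rot: [0.007, 0.203, 0.979, -0.001]
ft_force: [-0.6, -0.2, -3.0]
finger_gap: 0.0569
```

Request:
send_rows([
  [0.3, 0, 0, -0.3, 0, 0, 0],
  [0.3, 0, 0, 0, 0, 0, 0],
])

```text
clock: 7.48
tool_pos: [0.467, -0.4164, 0.048]
eef_rot: [0.009, 0.203, 0.979, -0.001]
ft_force: [0.1, 0.4, -1.9]
finger_gap: 0.057
```

Request:
send_rows([
  [0.3, 0, 0, -0.3, 0, 0, 0],
  [0.3, 0, 0, 0, 0, 0, 0],
])

```text
clock: 7.72
tool_pos: [0.468, -0.417, 0.0471]
eef_rot: [0.011, 0.203, 0.979, -0.001]
ft_force: [-0.1, -0.2, -2.7]
finger_gap: 0.0566
```

```bash
python3 - <<'E'
from h import *
print(readout.observe()['qpos'].round(3),readout.observe()['tool_pos'])
S=cam('side'); im=S['frame'][:,:,::-1]; cv2.imwrite('pics/c.png',cv2.resize(im[230:450,180:480],(800,586),interpolation=2))
E
```

```text
[ 0.275  0.602  0.474  1.889 -0.412  0.726  2.147] [ 0.46803303 -0.41703031  0.04707806]
```

View pics/c.png

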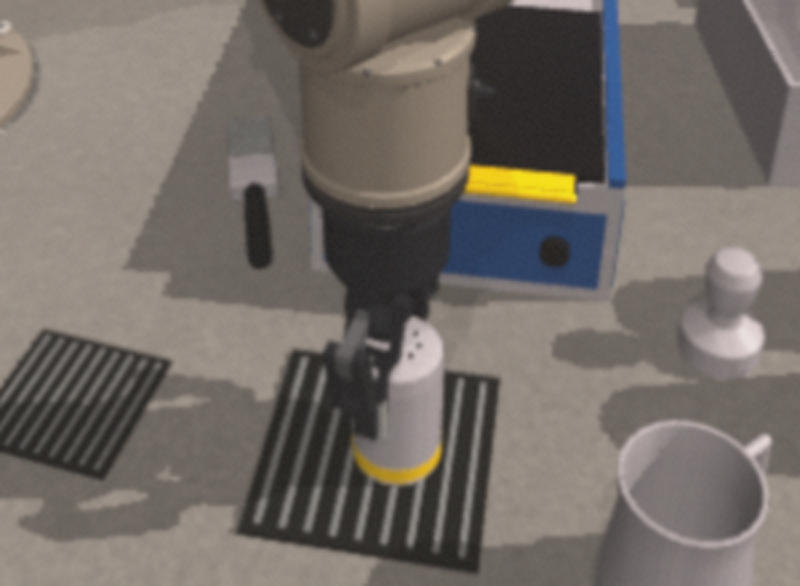

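Shaker in hand, upright over the mat at side (329,400). I'll correct the roughly 1.3° tilt and seat it.

Request:
send_rows([
  [0.3, -0.3, 0, 0, 0.25, 1.2, 0],
  [0.3, 0, 0, -0.3, 0, 0, 0],
  [0.3, 0, 0, 0, 0, 0, 0],
])

```text
clock: 8.15
tool_pos: [0.4656, -0.4176, 0.0465]
eef_rot: [-0.0, 0.203, 0.979, -0.001]
ft_force: [-0.5, -0.1, -2.3]
finger_gap: 0.0572
```

```bash
python3 - <<'E'
from h import *
print(readout.observe()['tool_pos'],readout.observe()['ft_force'])
S=cam('side');print(S['frame'].shape)
h=cv2.cvtColor(S['frame'],cv2.COLOR_RGB2HSV); m=cv2.inRange(h,np.array((18,110,90)),np.array((35,255,255)))
ys,xs=np.nonzero(m[380:425,300:360]); print('band px',xs.min()+300,xs.max()+300,ys.max()+380)
th=np.linspace(0,2*np.pi,60); t=readout.observe()['tool_pos']
for z in (.004,.008,.012):
  q=proj(S,np.c_[t[0]+.029*np.cos(th),t[1]+.029*np.sin(th),0*th+z]); print(z,q.min(0),q.max(0))
E
```

```text
[ 0.46559896 -0.41764532  0.04645059] [-0.51878735 -0.10073991 -2.27449755]
(480, 640, 3)
band px 311 344 411
0.004 [307.47247511 383.52101225] [340.31914081 410.91950637]
0.008 [307.44954725 382.00220268] [340.37713468 409.37062049]
0.012 [307.42649922 380.47621537] [340.4354292  407.81399144]
```

Request:
send_rows([
  [0.3, 0, 0, -0.4, 0, 0, 0],
  [0.3, 0, 0, -0.2, 0, 0, 0],
])

```text
clock: 8.45
tool_pos: [0.466, -0.418, 0.0441]
eef_rot: [-0.0, 0.204, 0.979, -0.0]
ft_force: [-11.1, 13.6, 44.2]
finger_gap: 0.0569
```

Request:
send_rows([
  [0.3, 0, 0, 0.1, 0, 0, 0],
])

```text
clock: 8.57
tool_pos: [0.4658, -0.4178, 0.0451]
eef_rot: [-0.0, 0.204, 0.979, 0.0]
ft_force: [-0.2, -0.5, -2.0]
finger_gap: 0.057
```

Request:
send_rows([
  [0.75, 0, 0, 0, 0, 0, 0],
  [1, 0, 0, 0, 0, 0, 0],
  [1, 0, 0, 0, 0, 0, 0],
  [1, 0, 0, 0, 0, 0, 0],
])

```text
clock: 9.07
tool_pos: [0.4653, -0.4176, 0.0438]
eef_rot: [-0.002, 0.203, 0.979, -0.0]
ft_force: [0.2, 0.9, -0.0]
finger_gap: 0.0851
```

Seated on the mat and released. Next: raise clear, then turn the tool to face the flange (yaw +14°, then pitch).

Request:
send_rows([
  [1, 0, 0, 3, 0, 0, 0],
  [1, 0, 0, 5, 0, 0, 0],
  [1, 0, 0, 5, 0, 0, 0],
  [1, 1, 0, 5, 0, 0, 7],
  [1, 3, 0, 3, 0, 0, 7],
  [1, 3, 0, 1, 9.9, -1.6, 0],
  [1, 2, 0, 0, 9.9, -1.6, 0],
  [1, 0, 0, 0, 9.9, -1.6, 0],
])

```text
clock: 10.07
tool_pos: [0.5602, -0.4117, 0.2739]
eef_rot: [0.022, 0.069, 0.962, 0.265]
ft_force: [-0.4, 0.5, -0.1]
finger_gap: 0.0853
```

Request:
send_rows([
  [1, 0, 0, 0, 9.9, -1.6, 0],
  [1, 0, 0, 0, 9.9, -1.6, 0],
  [1, 0, 0, 0, 9.9, -1.6, 0],
  [1, 0, 0, 0, 0, 0, 0],
])

```text
clock: 10.58
tool_pos: [0.5583, -0.4154, 0.2708]
eef_rot: [0.045, 0.064, 0.855, 0.513]
ft_force: [-0.2, -0.1, -0.6]
finger_gap: 0.0855
```

```bash
cat >> h.py <<'E'
from scipy.spatial.transform import Rotation as Ro
f=np.array([.163,.9866,0]); o0=np.array([.5597,-.0739,0]); l=np.array([-.9866,.163,0])
def st():
    s=readout.observe(); R=Ro.from_quat(s['eef_rot'],scalar_first=True).as_matrix(); t=s['tool_pos']
    print('q',s['qpos'].round(3),'t',t.round(4),'station',((t-o0)@np.c_[f,l,[0,0,1]]).round(4)); print('z axis f,l,up',R[:,2]@f,R[:,2]@l,R[2,2],' y axis',R[:,1]@f,R[:,1]@l,R[2,1],'F',s['ft_force'].round(1),'t',s['clock'])
E
python3 -c "
from h import *
st()"
```

```text
q [ 0.745  0.891  0.256  1.144 -0.915  1.979  2.437] t [ 0.5583 -0.4154  0.2708] station [-0.3371 -0.0543  0.2708]
z axis f,l,up 0.8833534945695913 0.0023201603263631122 -0.46865880854289493  y axis 0.46857363596653445 0.013971258775393614 0.8833075606786719 F [-0.2 -0.1 -0.6] t 10.575
```

Tool now points along the station axis, 28° below horizontal, with the jaws vertical. Now approaching the flange with a narrowed gap.

Request:
send_rows([
  [0.3, 0, 0, -4, 0, 0, 0],
  [0.3, 0, 0, -4, 0, 0, 0],
  [0.3, 0.4, 2.5, -3, 0, 0, 0],
  [0.3, 0.4, 2.5, -1, 0, 0, 0],
  [0.3, 0, 0, 0, 0, 0, 0],
], squeeze=20)

```text
clock: 11.2
tool_pos: [0.5691, -0.3634, 0.1517]
eef_rot: [0.046, 0.059, 0.861, 0.503]
ft_force: [0.1, 0.2, 1.3]
finger_gap: 0.0254
```

```bash
python3 -c "
from h import *
st(); print(readout.observe()['finger_gap'])
S=cam('side'); im=S['frame'][:,:,::-1]; cv2.imwrite('pics/d.png',cv2.resize(im[230:410,230:470],(800,600),interpolation=2))"
```

```text
q [ 0.687  0.941  0.238  1.308 -0.897  1.782  2.574] t [ 0.5691 -0.3634  0.1517] station [-0.2841 -0.0564  0.1517]
z axis f,l,up 0.8716151397551345 0.004040521794013024 -0.4901343079695847  y axis 0.4898953798590663 0.024299959388755173 0.8714353976541003 F [0.1 0.2 1.3] t 11.2
0.025427679293115613
```

View pics/d.png

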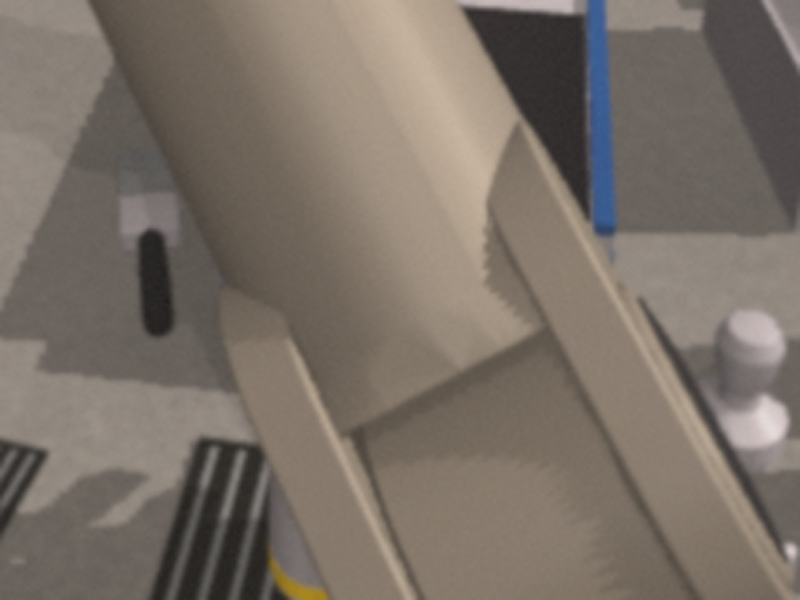

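The arm hides the flange in this view; the tamper at crop (750,390) and the shaker are clear. Joint 7 is near its limit, and the jaws are symmetric, so I'll turn the tool half a turn about its own axis here.

Request:
send_rows([
  [0.3, 0, 0, 0, -1.5, -9.0, 5.1],
  [0.3, 0, 0, 0, -1.5, -9.0, 5.1],
  [0.3, 0, 0, 0, -1.5, -9.0, 5.1],
  [0.3, 0, 0, 0, -1.5, -9.0, 5.1],
  [0.3, 0, 0, 0, -1.5, -9.0, 5.1],
  [0.3, 0, 0, 0, -1.5, -9.0, 5.1],
  [0.3, 0, 0, 0, -1.5, -9.0, 5.1],
  [0.3, 0, 0, 0, -1.5, -9.0, 5.1],
])

```text
clock: 12.25
tool_pos: [0.5685, -0.3492, 0.135]
eef_rot: [0.237, -0.349, 0.8, 0.428]
ft_force: [22.8, 23.3, 64.6]
finger_gap: 0.0254
```

Request:
send_rows([
  [0.3, 0, 0, 0, -1.5, -9.0, 5.1],
  [0.3, 0, 0, 0, -1.5, -9.0, 5.1],
  [0.3, 0, 0, 0, -1.5, -9.0, 5.1],
  [0.3, 0, 0, 0, -1.5, -9.0, 5.1],
  [0.3, 0, 0, 0, -1.5, -9.0, 5.1],
  [0.3, 0, 0, 0, -1.5, -9.0, 5.1],
  [0.3, 0, 0, 0, -1.5, -9.0, 5.1],
  [0.3, 0, 0, 0, -1.5, -9.0, 5.1],
])

```text
clock: 13.25
tool_pos: [0.7512, -0.1372, 0.1568]
eef_rot: [0.283, -0.539, 0.786, 0.108]
ft_force: [1.0, -0.7, -0.4]
finger_gap: 0.0255
```

```bash
cat >> h.py <<'E'
def err(th):
    "rotvec (deg, world) to reach pitch th below horizontal, jaw in the vertical plane, lower sign = nearest"
    s=readout.observe(); R=Ro.from_quat(s['eef_rot'],scalar_first=True).as_matrix(); a=np.radians(th); up=np.array([0,0,1.])
    z=np.cos(a)*f-np.sin(a)*up; y=np.sin(a)*f+np.cos(a)*up; y=y*np.sign(y@R[:,1])
    print('rot to go',np.degrees(Ro.from_matrix(np.c_[np.cross(y,z),y,z]@R.T).as_rotvec()).round(1))
E
python3 -c "
from h import *
st(); err(29)"
```

```text
q [ 1.081  0.958 -1.224  1.584  0.432  0.84   2.731] t [ 0.7512 -0.1372  0.1568] station [-0.0313 -0.1992  0.1568]
z axis f,l,up 0.5217100116299341 -0.2472095608872215 -0.8165102272786874  y axis 0.24263304835087612 0.9605409541391082 -0.13579318028597134 F [ 1.  -0.7 -0.4] t 13.25
rot to go [ -1.4 -63.9  74.1]
```

Wrong turn direction: joint 7 ran into its limit and the arm was deflected, with a contact of about 65 N. I'll check the damage before anything else.

```bash
python3 -c "
from h import *
T=cam('top'); S=cam('side'); import pickle
im=np.hstack([cv2.resize(T['frame'][100:300,150:550,::-1],(800,400))]); jm=cv2.resize(S['frame'][120:480,100:640,::-1],(800,533))
cv2.imwrite('pics/e.png',im);cv2.imwrite('pics/f.png',jm)"
```

```text
(no output)
```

View pics/f.png

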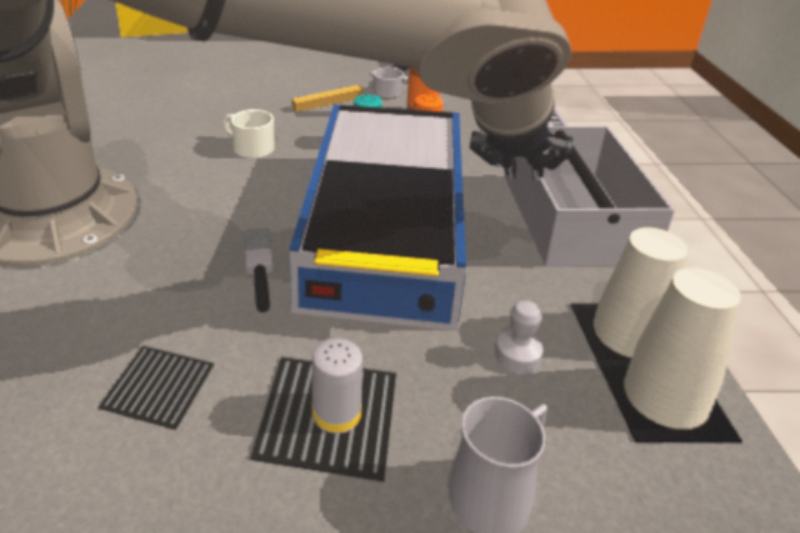

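Everything still stands: shaker upright on the mat, lid, tamper and jug apparently in place. I'll compare numerically against the first picture.

```bash
python3 -c "
from h import *
import pickle
S0=pickle.load(open('side0.pkl','rb')); S=cam('side')
for n,(x0,y0,x1,y1) in dict(flange=(305,280,405,312),tamper=(430,318,472,374),jug=(400,385,480,475),tray=(500,205,545,300),cups=(500,270,600,410),brush=(262,270,286,330),front=(300,300,412,336)).items():
    t=S0['frame'][y0:y1,x0:x1]; w=S['frame'][y0-10:min(y1+10,480),x0-12:x1+12]
    r=cv2.matchTemplate(w,t,cv2.TM_CCOEFF_NORMED); _,v,_,p=cv2.minMaxLoc(r); print(n,round(v,3),p[0]-12,p[1]-10)
"
```

```text
flange 0.994 0 0
tamper 0.999 0 0
jug 0.998 0 0
tray 0.999 0 0
cups 0.999 0 0
brush 0.982 0 0
front 0.999 0 0
```

Nothing shifted (all matches at 0 px). I'll raise, return to tool-down, and unwind in single checked calls.

Request:
send_rows([
  [0.3, 0, 0, 4, 0, 0, 0],
  [0.3, 0, 0, 5, 0, 0, 0],
  [0.3, 0, 0, 5, 0, 0, 0],
])

```text
clock: 13.78
tool_pos: [0.7548, -0.1362, 0.2935]
eef_rot: [0.272, -0.529, 0.797, 0.106]
ft_force: [0.9, -0.1, -0.5]
finger_gap: 0.0253
```

```bash
cat >> h.py <<'E'
def down(s=-1):
    R=Ro.from_quat(readout.observe()['eef_rot'],scalar_first=True).as_matrix(); z=R[:,2]; d=np.array([0,0,-1.])
    a=np.cross(z,d); ang=np.arctan2(np.linalg.norm(a),z@d); v=a/np.linalg.norm(a)*ang; R2=Ro.from_rotvec(v).as_matrix()@R
    y=R2[:,1]; t=s*f; yaw=np.degrees(np.arctan2(y[0]*t[1]-y[1]*t[0],y@t)); print('tilt',np.degrees(v).round(1),'then yaw',yaw.round(1))
E
python3 -c "
from h import *
st(); down(-1)"
```

```text
q [ 1.06   0.779 -1.224  1.463  0.257  1.015  2.731] t [ 0.7548 -0.1362  0.2935] station [-0.0296 -0.2026  0.2935]
z axis f,l,up 0.5023263747167775 -0.24228191532213875 -0.8300311358295462  y axis 0.26603904847651566 0.9566559555032143 -0.1182450282853145 F [ 0.9 -0.1 -0.5] t 13.775
tilt [-27.7  19.5   0. ] then yaw 103.5
```

Request:
send_rows([
  [0.3, -1, -1, 0, -6, 4, -5],
  [0.3, -1, -2, 0, -6, 4, -5],
  [0.3, -1, -2, 0, -6, 4, -5],
  [0.3, -1, -2, 0, -6, 4, -5],
  [0.3, -1, -2, 0, -4, 3, -5],
  [0.3, -1, -2, 0, 0, 0, -9],
  [0.3, -1, -2, 0, 0, 0, -9],
  [0.3, -1, -2, 0, 0, 0, -9],
])

```text
clock: 14.78
tool_pos: [0.6767, -0.3056, 0.3136]
eef_rot: [-0.003, -0.121, 0.989, -0.081]
ft_force: [0.2, -0.1, 0.7]
finger_gap: 0.0255
```

```bash
python3 -c "
from h import *
st(); down(-1)"
```

```text
q [ 0.73   0.534 -0.714  1.368  0.513  1.351  1.794] t [ 0.6767 -0.3056  0.3136] station [-0.2095 -0.1532  0.3136]
z axis f,l,up -0.15652779983646392 -0.0405473816611898 -0.9868402164224042  y axis 0.9059368645985427 0.3920313826217727 -0.15981134553419687 F [ 0.2 -0.1  0.7] t 14.775
tilt [9.3 0.8 0. ] then yaw 156.7
```

Request:
send_rows([
  [0.3, -1, -1, 0, 4, 0, -9],
  [0.3, -1, -1, 0, 4, 0, -9],
  [0.3, -1, -1, 0, 0, 0, -10],
  [0.3, -1, -1, 0, 0, 0, -10],
  [0.3, -1, -1, 0, 0, 0, -10],
  [0.3, -1, -1, 0, 0, 0, -10],
  [0.3, -1, -1, 0, 0, 0, -10],
  [0.3, -1, -1, 0, 0, 0, -10],
])

```text
clock: 15.78
tool_pos: [0.5931, -0.404, 0.3273]
eef_rot: [-0.006, 0.56, 0.828, -0.01]
ft_force: [0.7, 1.2, -0.4]
finger_gap: 0.0254
```

```bash
python3 -c "
from h import *
st(); down(-1)"
```

```text
q [ 0.797  0.482 -0.451  1.342  0.224  1.38   0.726] t [ 0.5931 -0.404   0.3273] station [-0.3203 -0.0867  0.3273]
z axis f,l,up -0.012815932518220786 0.01874474593105702 -0.9997421466804024  y axis 0.5185935787188881 -0.8546900995246766 -0.022674221759190677 F [ 0.7  1.2 -0.4] t 15.775
tilt [ 0.5 -1.2  0. ] then yaw -121.2
```

Request:
send_rows([
  [0.3, 0, 0, 0, 0, 0, -10.5],
  [0.3, 0, 0, 0, 0, 0, -10.5],
  [0.3, 0, 0, 0, 0, 0, -10.5],
  [0.3, 0, 0, 0, 0, 0, -10.5],
  [0.3, 0, 0, 0, 0, 0, -10.5],
  [0.3, 0, 0, 0, 0, 0, -10.5],
  [0.3, 0, 0, 0, 0, 0, -10.5],
  [0.3, 0, 0, 0, 0, 0, -10.5],
])

```text
clock: 16.77
tool_pos: [0.5899, -0.4194, 0.3425]
eef_rot: [-0.003, 0.974, 0.224, -0.005]
ft_force: [0.3, -1.1, 1.2]
finger_gap: 0.0255
```

Request:
send_rows([
  [0.3, 0, 0, 0, 0, 0, -10.5],
  [0.3, 0, 0, 0, 0, 0, -10.5],
  [0.3, 0, 0, 0, 0, 0, -10.5],
  [0.3, 0, 0, 0, 0, 0, -10.5],
])

```text
clock: 17.27
tool_pos: [0.589, -0.4257, 0.3504]
eef_rot: [-0.001, 0.989, -0.148, -0.001]
ft_force: [-0.3, -0.7, -0.5]
finger_gap: 0.0259
```

```bash
python3 -c "
from h import *
st(); down(-1)"
```

```text
q [ 0.553  0.448 -0.023  1.313  0.01   1.383 -1.338] t [ 0.589  -0.4257  0.3504] station [-0.3423 -0.0862  0.3504]
z axis f,l,up 0.0010936203330052388 0.0019705930615342157 -0.9999974602449068  y axis -0.9911113111139247 0.13283919997593746 -0.0008221718568613961 F [-0.3 -0.7 -0.5] t 17.275
tilt [-0.1 -0.1 -0. ] then yaw 7.6
```

Request:
send_rows([
  [0.3, -1, 0, -2, 0, 0, 7.6],
  [0.3, -1, 0, -2, 9.9, -1.6, 0],
  [0.3, -0.5, 0, -2, 9.9, -1.6, 0],
  [0.3, 0, 0, -2, 9.9, -1.6, 0],
  [0.3, 0, 0, 0, 9.9, -1.6, 0],
  [0.3, 0, 0, 0, 9.9, -1.6, 0],
  [0.3, 0, 0, 0, 9.9, -1.6, 0],
  [0.3, 0, 0, 0, 0, 0, 0],
])

```text
clock: 18.27
tool_pos: [0.5628, -0.4379, 0.2819]
eef_rot: [-0.506, 0.857, -0.077, 0.05]
ft_force: [-0.4, -0.4, -0.0]
finger_gap: 0.0258
```

```bash
python3 -c "
from h import *
st(); err(29)"
```

```text
q [ 1.003  0.897 -0.23   1.061 -0.663  1.863 -0.926] t [ 0.5628 -0.4379  0.2819] station [-0.3586 -0.0624  0.2819]
z axis f,l,up 0.8758532925893572 -0.020851809341295817 -0.4820858086581768  y axis -0.4821070257969325 0.003715788934447573 -0.8760976265292268 F [-0.4 -0.4 -0. ] t 18.275
rot to go [-0.1  0.4  1.1]
```

Request:
send_rows([
  [0.3, 0, 0, -4, 0, 0, 0.5],
  [0.3, 0, 1.5, -4, 0, 0, 0.5],
  [0.3, 0.1, 2.5, -3, 0, 0, 0],
  [0.3, 0.2, 2.5, -2, 0, 0, 0],
  [0.3, 0.2, 2, -0.5, 0, 0, 0],
  [0.3, 0, 0, 0, 0, 0, 0],
])

```text
clock: 19.02
tool_pos: [0.5708, -0.3562, 0.1544]
eef_rot: [-0.49, 0.868, -0.064, 0.051]
ft_force: [0.6, -1.3, -0.1]
finger_gap: 0.0254
```

```bash
python3 -c "
from h import *
st(); err(29)"
```

```text
q [ 0.955  0.906 -0.246  1.319 -0.623  1.591 -0.772] t [ 0.5708 -0.3562  0.1544] station [-0.2767 -0.057   0.1544]
z axis f,l,up 0.8567349975179069 -0.011571665168710669 -0.5155904140567132  y axis -0.5157047877258488 -0.02214826060649061 -0.8564720193845008 F [ 0.6 -1.3 -0.1] t 19.025
rot to go [ 2.3  1.1 -0.1]
```

Request:
send_rows([
  [0.3, 0.3, 1.8, -1.1, 2, 1, 0],
  [0.3, 0.3, 1.8, -1.1, 0, 0, 0],
  [0.3, 0.3, 1.8, -1.1, 0, 0, 0],
  [0.3, 0.2, 1.2, -0.8, 0, 0, 0],
  [0.3, 0, 0, 0, 0, 0, 0],
])

```text
clock: 19.65
tool_pos: [0.5837, -0.2893, 0.1138]
eef_rot: [-0.502, 0.861, -0.069, 0.042]
ft_force: [0.0, -0.9, 0.6]
finger_gap: 0.0256
```

```bash
python3 -c "
from h import *
st(); err(29)"
```

```text
q [ 0.912  0.917 -0.271  1.431 -0.654  1.478 -0.757] t [ 0.5837 -0.2893  0.1138] station [-0.2086 -0.0588  0.1138]
z axis f,l,up 0.869830009226837 -0.0005890556351817478 -0.4933117536807289  y axis -0.4932980870240684 -0.003360922557325135 -0.8698466432359667 F [ 0.  -0.9  0.6] t 19.65
rot to go [ 0.6  0.1 -0.1]
```

Request:
send_rows([
  [0.3, 0.15, 0.9, -0.5, 0, 0, 0],
  [0.3, 0, 0, 0, 0, 0, 0],
  [0.3, 0, 0, 0.6, 0, 0, 0],
  [0.3, 0, 0, 0.7, 0, 0, 0],
  [0.3, 0, 0, 0.7, 0, 0, 0],
  [0.3, 0, 0, 0.6, 0, 0, 0],
  [0.3, 0, 0, 0, 0, 0, 0],
])

```text
clock: 20.52
tool_pos: [0.5853, -0.2826, 0.1373]
eef_rot: [-0.5, 0.862, -0.07, 0.043]
ft_force: [-0.2, -1.6, -2.3]
finger_gap: 0.0255
```

```bash
python3 -c "
from h import *
st(); err(29)
T=cam('top'); cv2.imwrite('pics/g.png',cv2.resize(T['frame'][130:330,250:500,::-1],(750,600),interpolation=2))"
```

```text
q [ 0.909  0.881 -0.276  1.444 -0.664  1.486 -0.777] t [ 0.5853 -0.2826  0.1373] station [-0.2017 -0.0593  0.1373]
z axis f,l,up 0.8683730073063437 -0.003490969384282371 -0.49586020332844694  y axis -0.4958578400449634 -0.003346561643139578 -0.8683899780366375 F [-0.2 -1.6 -2.3] t 20.525
rot to go [0.8 0.1 0.1]
```

View pics/g.png

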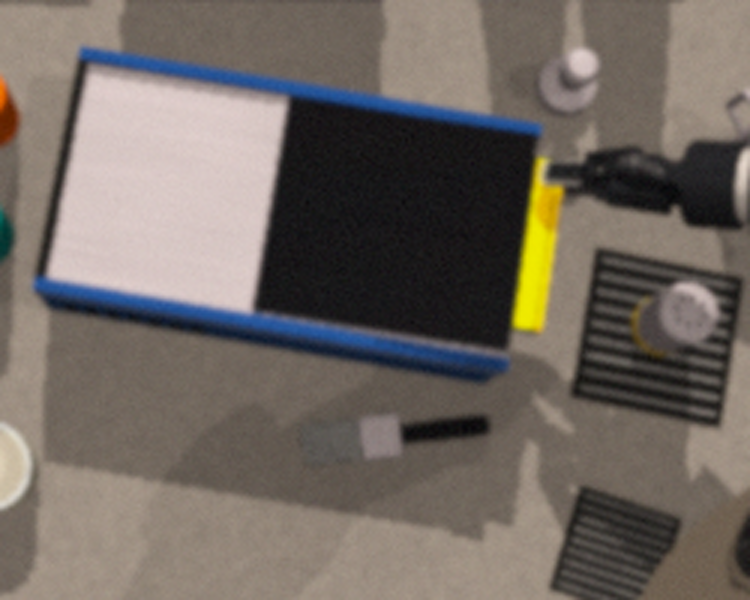

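The lid front is lifted (about 2 N on the tool, flange at crop (540,240), fingers at its far end). I'll go deeper along the tool axis, then slide it back.

Request:
send_rows([
  [0.3, 0.15, 0.8, -0.4, 0, 0, 0],
  [0.3, 0.2, 1, 0, 0, 0, 0],
  [0.3, 0.3, 2, 0, 0, 0, 0],
  [0.3, 0.3, 2, 0, 0, 0, 0],
  [0.3, 0, 0, 0, 0, 0, 0],
])

```text
clock: 21.2
tool_pos: [0.5953, -0.2185, 0.1322]
eef_rot: [-0.501, 0.862, -0.07, 0.043]
ft_force: [0.5, -0.9, -1.8]
finger_gap: 0.0258
```

```bash
cat >> h.py <<'E'
def lid():
    T=cam('top'); h=cv2.cvtColor(T['frame'],cv2.COLOR_RGB2HSV); m=cv2.inRange(h,np.array((24,120,120)),np.array((35,255,255)))
    z=np.zeros_like(m); z[150:260,320:450]=m[150:260,320:450]; n,lb,sc,ce=cv2.connectedComponentsWithStats(z); i=1+np.argmax(sc[1:,4])
    k=cv2.findContours((lb==i).astype(np.uint8),0,1)[0][0].reshape(-1,2); P=(onz(T,k,.13)-o0)@np.c_[f,l,[0,0,1]]
    print('flange comp station x front/rear, y',P[:,0].min().round(4),P[:,0].max().round(4),P[:,1].min().round(4),P[:,1].max().round(4),'area',sc[i,4])
E
python3 -c "
from h import *
st(); err(29); lid()"
```

```text
q [ 0.866  0.844 -0.307  1.548 -0.701  1.389 -0.776] t [ 0.5953 -0.2185  0.1322] station [-0.1369 -0.0586  0.1322]
z axis f,l,up 0.8690935980540397 -0.0014100889488728693 -0.4946063824086759  y axis -0.4945955481424063 -0.003182742520639329 -0.8691101939580874 F [ 0.5 -0.9 -1.8] t 21.2
rot to go [ 0.7  0.1 -0. ]
flange comp station x front/rear, y -0.1466 -0.1157 -0.0792 0.0805 area 531
```

Request:
send_rows([
  [0.3, 0.3, 1.8, 0.1, 0, 0, 0],
  [0.3, 0.3, 2, 0, 0, 0, 0],
  [0.3, 0.3, 2, 0, 0, 0, 0],
  [0.3, 0.3, 2, 0, 0, 0, 0],
  [0.3, 0.3, 1.8, 0, 0, 0, 0],
  [0.3, 0, 0, 0, 0, 0, 0],
])

```text
clock: 22.0
tool_pos: [0.6108, -0.1183, 0.1331]
eef_rot: [-0.5, 0.862, -0.07, 0.043]
ft_force: [-0.7, -0.2, -0.5]
finger_gap: 0.0253
```

```bash
python3 -c "
from h import *
st(); err(29); lid()"
```

```text
q [ 0.791  0.788 -0.363  1.684 -0.773  1.243 -0.786] t [ 0.6108 -0.1183  0.1331] station [-0.0355 -0.0576  0.1331]
z axis f,l,up 0.8683270668218778 -0.0027137171529278167 -0.4959455141914212  y axis -0.4959390975974808 -0.002659366198214634 -0.8683459484994921 F [-0.7 -0.2 -0.5] t 22.0
rot to go [0.8 0.1 0.1]
flange comp station x front/rear, y -0.0377 -0.0082 -0.0766 0.0822 area 549
```

```bash
python3 -c "
from h import *
S=cam('side'); cv2.imwrite('pics/i.png',cv2.resize(S['frame'][180:340,290:430,::-1],(525,600),interpolation=2))"
```

```text
(no output)
```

View pics/i.png

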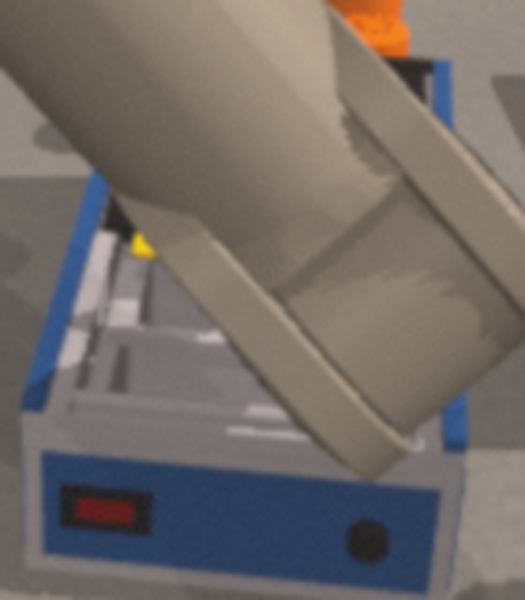

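The lid is almost fully back, its near flange corner at crop (143,245), and it seems to have dropped off the fingertips flat. I'll withdraw, turn tool-down with fingers shut, and push the last centimetre squarely at the centre.

Request:
send_rows([
  [0.3, -0.4, -2.5, 1.4, 0, 0, 0],
  [0.3, -0.4, -2.5, 1.4, 0, 0, 0],
  [0.1, -0.3, -2, 4, 0, 0, 0],
  [0, -1, 0, 4, -9.9, 1.6, 0],
  [0, -2, 0, 0, -9.9, 1.6, 0],
  [0, -2, 0, 0, -9.9, 1.6, 0],
  [0, -1, 0, 0, -9.9, 1.6, 0],
  [0, 0, 0, 0, -9.9, 1.6, 0],
])

```text
clock: 23.1
tool_pos: [0.5362, -0.2055, 0.2434]
eef_rot: [-0.075, 0.993, -0.089, 0.016]
ft_force: [-0.1, -0.5, -1.0]
finger_gap: 0.0001
```

```bash
python3 -c "
from h import *
st(); down(-1); lid()"
```

```text
q [ 0.488  0.272 -0.173  1.805 -0.122  1.075 -1.371] t [ 0.5362 -0.2055  0.2434] station [-0.1337  0.0018  0.2434]
z axis f,l,up 0.15126976688428087 -0.0210141947797826 -0.9882685168460617  y axis -0.9883168289815323 0.01418157622976139 -0.1515865114713328 F [-0.1 -0.5 -1. ] t 23.1
tilt [-8.4  2.6  0. ] then yaw 0.9
flange comp station x front/rear, y -0.0377 -0.0086 -0.0767 0.0822 area 581
```

Request:
send_rows([
  [0, 0.3, 1.9, -2, -8.4, 2.6, 0.9],
  [0, 0.3, 2, -4, 0, 0, 0],
  [0, 0.2, 1.5, -4, 0, 0, 0],
  [0, 0, 0, -3, 0, 0, 0],
  [0, 0, 0, 0, 0, 0, 0],
])

```text
clock: 23.78
tool_pos: [0.5476, -0.1477, 0.1147]
eef_rot: [0.007, 0.997, -0.079, 0.002]
ft_force: [0.5, -0.2, 0.9]
finger_gap: -0.0002
```

```bash
python3 -c "
from h import *
st(); down(-1)"
```

```text
q [ 0.287  0.39  -0.179  1.95   0.112  0.806 -1.685] t [ 0.5476 -0.1477  0.1147] station [-7.470e-02 -1.000e-04  1.147e-01]
z axis f,l,up -0.01287402479505297 -0.005375412190718419 -0.99990267247207  y axis -0.9998783108180576 -0.005048077068287796 0.012901512922112104 F [ 0.5 -0.2  0.9] t 23.775
tilt [0.8 0.2 0. ] then yaw -0.3
```

Request:
send_rows([
  [0, 0, 0, -1, 0, 0, 0],
  [0, 0.15, 0.9, -0.3, 0, 0, 0],
  [0, 0.15, 0.9, 0, 0, 0, 0],
  [0, 0.1, 0.5, 0, 0, 0, 0],
  [0, 0.1, 0.5, 0, 0, 0, 0],
  [0, 0, 0, 0, 0, 0, 0],
])

```text
clock: 24.52
tool_pos: [0.5549, -0.1192, 0.1049]
eef_rot: [0.007, 0.997, -0.08, 0.005]
ft_force: [0.5, 0.1, -0.3]
finger_gap: -0.0002
```

```bash
python3 -c "
from h import *
st(); down(-1)"
```

```text
q [ 0.239  0.402 -0.183  1.958  0.121  0.782 -1.747] t [ 0.5549 -0.1192  0.1049] station [-0.0455 -0.0027  0.1049]
z axis f,l,up -0.013093477246036798 -0.01014603590694448 -0.9998627929341546  y axis -0.9998845384505172 -0.0027010709561550135 0.013121845920892569 F [ 0.5  0.1 -0.3] t 24.525
tilt [0.8 0.5 0. ] then yaw -0.2
```

Continue in small steps, watching the force.

Request:
send_rows([
  [0, 0.1, 0.4, 0, 0, 0, 0],
  [0, 0.1, 0.4, 0, 0, 0, 0],
])

```text
clock: 24.78
tool_pos: [0.5544, -0.1171, 0.1048]
eef_rot: [0.01, 0.997, -0.083, 0.003]
ft_force: [-8.6, -24.0, 5.4]
finger_gap: 0.0001
```

Request:
send_rows([
  [0, 0.1, 0.4, 0, 0, 0, 0],
  [0, 0.1, 0.4, 0, 0, 0, 0],
])

```text
clock: 25.02
tool_pos: [0.5539, -0.1171, 0.1049]
eef_rot: [0.014, 0.996, -0.086, 0.001]
ft_force: [-5.4, -19.3, 3.7]
finger_gap: -0.0004
```

```bash
python3 -c "
from h import *
st(); down(-1); lid()"
```

```text
q [ 0.219  0.402 -0.174  1.958  0.135  0.791 -1.78 ] t [ 0.5539 -0.1171  0.1049] station [-0.0436 -0.0013  0.1049]
z axis f,l,up -0.02786017361312494 -0.00423997006434141 -0.9996028173860194  y axis -0.9995480536043689 0.008842675156065145 0.027822570896166524 F [ -5.4 -19.3   3.7] t 25.025
tilt [ 1.6 -0.   0. ] then yaw 0.5
flange comp station x front/rear, y -0.0123 0.0005 0.023 0.0538 area 53
```

Resistance of 24 N at tool x −44 mm puts the flange edge near −29 mm, so the lid is at its stop. Withdrawing towards the bar.

Request:
send_rows([
  [0, -0.3, -1.5, 0.5, 0, 0, 0],
  [0.2, -0.2, -1, 4, 0, 0, 0],
  [0.6, 0, 0, 5, 0, 0, 0],
  [1, 0, 2, 5, 0, 0, 5],
  [1, -0.5, 5, 1, 0, 0, 5],
  [1, -0.5, 5, 0, 0, 0, 5],
  [1, -0.5, 5.5, 0, 0, 0, 5],
  [1, -0.5, 5.5, 0, 0, 0, 5],
])

```text
clock: 26.08
tool_pos: [0.527, 0.086, 0.2675]
eef_rot: [0.014, 0.991, 0.132, 0.006]
ft_force: [1.0, -0.0, 0.6]
finger_gap: 0.0857
```

Request:
send_rows([
  [1, -0.5, 5.5, 0, 0, 0, 5],
  [1, -0.5, 5.5, 0, 0, 0, 5],
  [1, -0.5, 5.5, 0, 0, 0, 0],
  [1, -0.5, 5.5, 0, 0, 0, 0],
  [1, -0.5, 5, 0, 0, 0, 0],
  [1, -0.5, 3, 0, 0, 0, 0],
  [1, 0, 0, 0, 0, 0, 0],
])

```text
clock: 26.95
tool_pos: [0.4944, 0.3978, 0.2698]
eef_rot: [0.012, 0.975, 0.223, 0.008]
ft_force: [-0.3, -0.0, 0.1]
finger_gap: 0.0854
```

```bash
python3 -c "
from h import *
st(); down(-1); lid(); import pickle
T=cam('top');S=cam('side'); pickle.dump(T,open('top1.pkl','wb'));pickle.dump(S,open('side1.pkl','wb'))
a=cv2.resize(T['frame'][140:265,260:440,::-1],(700,486),interpolation=2); cv2.imwrite('pics/j.png',a)
b=cv2.resize(S['frame'][180:340,290:430,::-1],(525,600),interpolation=2);cv2.imwrite('pics/k.png',b)"
```

```text
q [-0.38   0.376 -0.541  1.633  0.236  1.193 -2.1  ] t [0.4944 0.3978 0.2698] station [0.4548 0.1413 0.2698]
z axis f,l,up -0.014969835689655557 -0.024407532609079404 -0.9995899830417795  y axis -0.81735771935448 -0.5754855153801003 0.02629402524743644 F [-0.3 -0.   0.1] t 26.95
tilt [1.1 1.2 0. ] then yaw -35.2
flange comp station x front/rear, y -0.0272 0.002 -0.0753 0.0835 area 594
```

View pics/j.png

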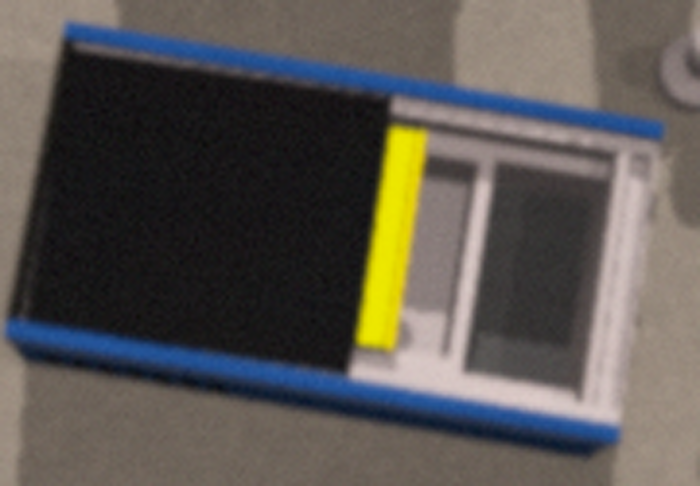

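The lid is back at its stop (flange front −27 mm). The pan's front rim edge runs from about (387,181) to (380,235). I'll measure it by sampling both images in station coordinates at z = 84 mm, and refine the bar too.

```bash
python3 - <<'E'
from h import *
import pickle
T=pickle.load(open('top1.pkl','rb'));S=pickle.load(open('side1.pkl','rb'))
xs=np.arange(-.15,-.04,.001)
for n,c in(('top',T),('side',S)):
    g=cv2.cvtColor(c['frame'],cv2.COLOR_RGB2GRAY).astype(np.float32)
    for ys in((-.06,-.02),(-.02,.02),(.02,.06)):
        p=0
        for y in np.arange(ys[0],ys[1],.002):
            P=o0+xs[:,None]*f+y*l+np.array([0,0,.084]); q=proj(c,P).astype(np.float32)
            p=p+cv2.remap(g,q[:,0].reshape(1,-1),q[:,1].reshape(1,-1),1).ravel()
        p/=20; d=np.gradient(cv2.GaussianBlur(p.reshape(1,-1),(0,0),1.5).ravel())
        i=np.argsort(-np.abs(d)); pk=[k for k in range(2,len(d)-2) if abs(d[k])==max(abs(d[k-2:k+3])) and abs(d[k])>1]
        print(n,ys,[(round(xs[k]*1000),round(float(d[k]),1)) for k in pk])
# bar again via lower-noise: far edges
for n,z in(('top',.024),):
    c=T; h=cv2.cvtColor(pickle.load(open('top0.pkl','rb'))['frame'],cv2.COLOR_RGB2HSV)
    print(h[225:240,181,2])
s=pickle.load(open('side0.pkl','rb')); h=cv2.cvtColor(s['frame'],cv2.COLOR_RGB2HSV); m=cv2.inRange(h,np.array((12,100,60)),np.array((30,255,255))); m2=np.zeros_like(m); m2[170:204,285:352]=m[170:204,285:352]
k=cv2.findContours(m2,0,1)[0]; k=max(k,key=cv2.contourArea).reshape(-1,2).astype(float)
# predicted outline of bar with centre (.479,.430)
a=np.radians(26); u=np.array([np.cos(a),np.sin(a),0]);v=np.array([-np.sin(a),np.cos(a),0]); C=np.array([.479,.430,.012])
P=[C+i*.085*u+j*.012*v+w*np.array([0,0,.012]) for i in(-1,1) for j in(-1,1) for w in(-1,1)]
for cc,nm in((s,'side'),(pickle.load(open('top0.pkl','rb')),'top')): q=proj(cc,P); print(nm,'pred',q.min(0),q.max(0))
print('meas side',k.min(0),k.max(0))
h=cv2.cvtColor(pickle.load(open('top0.pkl','rb'))['frame'],cv2.COLOR_RGB2HSV); m=cv2.inRange(h,np.array((10,120,80)),np.array((30,255,255)))[200:268,160:205]; yy,xx=np.nonzero(m); print('meas top',xx.min()+160,yy.min()+200,xx.max()+160,yy.max()+200)
E
```

```text
top (-0.06, -0.02) [(-79, 16.2), (-67, -13.2), (-60, 2.5)]
top (-0.02, 0.02) [(-104, 1.1), (-79, 16.9), (-67, -12.8), (-60, 2.9)]
top (0.02, 0.06) [(-103, 1.2), (-79, 16.8), (-68, -11.6), (-61, 5.2)]
side (-0.06, -0.02) [(-148, 4.6), (-140, -8.0), (-85, 6.9), (-74, -6.7)]
side (-0.02, 0.02) [(-148, 4.6), (-140, -7.9), (-85, 7.8), (-74, -8.0)]
side (0.02, 0.06) [(-148, 4.8), (-140, -8.0), (-85, 7.7), (-73, -8.0)]
[215 225 228 232 233 235 236 234 235 235 235 234 234 233 231]
side pred [296.25740883 175.21865388] [345.03324611 194.47823004]
top pred [165.20077322 204.55244283] [197.04620263 261.03159182]
meas side [297. 177.] [344. 195.]
meas top 167 205 196 260
```

```bash
python3 - <<'E'
from h import *
import pickle
T=pickle.load(open('top1.pkl','rb'));S=pickle.load(open('side1.pkl','rb'))
def prof(c,xs,z,y0,y1,ch=None):
    g=cv2.cvtColor(c['frame'],cv2.COLOR_RGB2GRAY).astype(np.float32) if ch is None else ch(c)
    p=0
    for y in np.arange(y0,y1,.002):
        q=proj(c,o0+xs[:,None]*f+y*l+np.array([0,0,z])).astype(np.float32); p=p+cv2.remap(g,q[:,0].reshape(1,-1),q[:,1].reshape(1,-1),1).ravel()
    return p/len(np.arange(y0,y1,.002))
xs=np.arange(-.11,-.04,.002); print(list(zip((xs*1000).round().astype(int),prof(S,xs,.084,-.05,.05).round().astype(int))))
print(list(zip((xs*1000).round().astype(int),prof(T,xs,.084,-.05,.05).round().astype(int))))
yel=lambda c:(c['frame'][:,:,0].astype(np.float32)-c['frame'][:,:,2])
xs=np.arange(-.06,.02,.002)
for n,c in(('S',S),('T',T)): print(n,'flange z.118',list(zip((xs*1000).round().astype(int),prof(c,xs,.118,-.05,.05,yel).round().astype(int))))
# side walls / cross-piece: front cross-piece top rear edge etc at z=.109
xs=np.arange(-.2,-.13,.002)
for n,c in(('S',S),('T',T)): print(n,'front z.109',list(zip((xs*1000).round().astype(int),prof(c,xs,.109,-.05,.05).round().astype(int))))
E
```

```text
[(np.int64(-110), np.int64(121)), (np.int64(-108), np.int64(119)), (np.int64(-106), np.int64(117)), (np.int64(-104), np.int64(116)), (np.int64(-102), np.int64(116)), (np.int64(-100), np.int64(116)), (np.int64(-98), np.int64(116)), (np.int64(-96), np.int64(118)), (np.int64(-94), np.int64(120)), (np.int64(-92), np.int64(122)), (np.int64(-90), np.int64(126)), (np.int64(-88), np.int64(135)), (np.int64(-86), np.int64(150)), (np.int64(-84), np.int64(167)), (np.int64(-82), np.int64(180)), (np.int64(-80), np.int64(185)), (np.int64(-78), np.int64(183)), (np.int64(-76), np.int64(174)), (np.int64(-74), np.int64(158)), (np.int64(-72), np.int64(141)), (np.int64(-70), np.int64(129)), (np.int64(-68), np.int64(121)), (np.int64(-66), np.int64(117)), (np.int64(-64), np.int64(116)), (np.int64(-62), np.int64(116)), (np.int64(-60), np.int64(116)), (np.int64(-58), np.int64(116)), (np.int64(-56), np.int64(116)), (np.int64(-54), np.int64(116)), (np.int64(-52), np.int64(116)), (np.int64(-50), np.int64(116)), (np.int64(-48), np.int64(116)), (np.int64(-46), np.int64(116)), (np.int64(-44), np.int64(116)), (np.i
[... 5247 characters left out ...]
174), np.int64(188)), (np.int64(-172), np.int64(182)), (np.int64(-170), np.int64(182)), (np.int64(-168), np.int64(185)), (np.int64(-166), np.int64(183)), (np.int64(-164), np.int64(167)), (np.int64(-162), np.int64(139)), (np.int64(-160), np.int64(110)), (np.int64(-158), np.int64(88)), (np.int64(-156), np.int64(77)), (np.int64(-154), np.int64(72)), (np.int64(-152), np.int64(69)), (np.int64(-150), np.int64(64)), (np.int64(-148), np.int64(59)), (np.int64(-146), np.int64(55)), (np.int64(-144), np.int64(52)), (np.int64(-142), np.int64(51)), (np.int64(-140), np.int64(51)), (np.int64(-138), np.int64(51)), (np.int64(-136), np.int64(51)), (np.int64(-134), np.int64(51)), (np.int64(-132), np.int64(51))]
```

View pics/k.png

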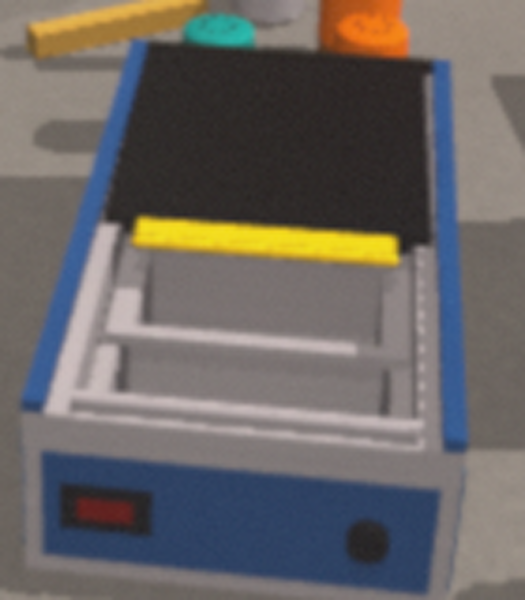

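The side view confirms the lid flat at the back and the pan rim's lit top strip. The side camera reads about 4 mm low in height on known features (flange, shaker top), while the top camera reproduces the well front at −162. I trust top: pan front face x ≈ −79, inside its allowed range. Now grasping the bar.

Request:
send_rows([
  [0.8, -1.4, 2, -3, 1.1, 1.2, 0],
  [0.8, 0, 1, -5, 0, 0, 0],
  [0.8, 0, 0, -5, 0, 0, 0],
  [0.8, 0, 0, -4, 0, 0, 0],
  [0.8, 0, 0, -3, 0, 0, 0],
  [0.8, 0, 0, 0, 0, 0, 0],
])

```text
clock: 27.85
tool_pos: [0.4877, 0.4156, 0.0671]
eef_rot: [0.001, 0.977, 0.215, 0.003]
ft_force: [0.2, -0.2, -0.0]
finger_gap: 0.0683
```

```bash
python3 - <<'E'
from h import *
st(); down(-1)
import pickle
T=pickle.load(open('top1.pkl','rb')); fr=T['frame'].astype(np.float32); g=fr[:,:,2]-fr[:,:,0]
ys=np.arange(-.13,.131,.001)
for a,b in((-.16,-.10),(-.03,.03)):
    p=0
    for x in np.arange(a,b,.002):
        q=proj(T,o0+ys[:,None]*l+x*f+np.array([0,0,.118])).astype(np.float32); p=p+cv2.remap(g,q[:,0].reshape(1,-1),q[:,1].reshape(1,-1),1).ravel()
    p/=len(np.arange(a,b,.002)); d=np.gradient(cv2.GaussianBlur(p.reshape(1,-1),(0,0),1.5).ravel()); print([(round(ys[k]*1000),round(float(d[k]),1)) for k in range(2,len(d)-2) if abs(d[k])==max(abs(d[k-2:k+3])) and abs(d[k])>2])
E
```

```text
q [-0.452  0.594 -0.48   1.789  0.362  0.843 -2.243] t [0.4877 0.4156 0.0671] station [0.4712 0.1509 0.0671]
z axis f,l,up -0.00040248581863887214 -0.0068161447641773 -0.9999766876169515  y axis -0.8271264191160019 -0.5619547243966208 0.004163582639047834 F [ 0.2 -0.2 -0. ] t 27.85
tilt [0.1 0.4 0. ] then yaw -34.2
[(-114, 15.4), (-102, -15.1), (106, 15.1), (116, -10.2), (127, -4.2)]
[(-114, 15.2), (-102, -14.3), (-78, -11.7), (80, 12.0), (105, 13.8), (116, -10.8), (127, -4.3)]
```

Request:
send_rows([
  [0.8, -0.9, 1.45, -1, 0, 0.4, 1.2],
  [0.8, 0, 0, -1.5, 0, 0, 0],
  [0.8, 0, 0, -1.2, 0, 0, 0],
  [0.8, 0, 0, 0, 0, 0, 0],
])

```text
clock: 28.35
tool_pos: [0.48, 0.4316, 0.0313]
eef_rot: [-0.0, 0.974, 0.225, 0.002]
ft_force: [0.4, 0.0, -0.6]
finger_gap: 0.068
```

```bash
python3 -c "
from h import *
st(); down(-1)"
```

```text
q [-0.488  0.648 -0.467  1.792  0.393  0.792 -2.269] t [0.48   0.4316 0.0313] station [0.4857 0.161  0.0313]
z axis f,l,up 0.0017831554881502798 -0.002568792412396937 -0.9999951105675584  y axis -0.8151241073356925 -0.5792419601968354 3.446126795131907e-05 F [ 0.4  0.  -0.6] t 28.35
tilt [-0.1  0.2  0. ] then yaw -35.4
```

Request:
send_rows([
  [0.8, 0, 0, -1.2, 0, 0, 0],
  [0.8, 0, 0, -0.9, 0, 0, 0],
  [0.8, 0, 0, 0, 0, 0, 0],
])

```text
clock: 28.72
tool_pos: [0.4804, 0.4315, 0.0092]
eef_rot: [-0.0, 0.974, 0.225, 0.002]
ft_force: [0.9, 0.3, 0.9]
finger_gap: 0.0684
```

```bash
python3 -c "
from h import *
st()"
```

```text
q [-0.498  0.677 -0.452  1.799  0.412  0.757 -2.284] t [0.4804 0.4315 0.0092] station [0.4857 0.1607 0.0092]
z axis f,l,up 0.0019771274412418217 -0.0030548207548120754 -0.9999933791561256  y axis -0.8153633270649282 -0.5789051566734521 0.00015638335884802027 F [0.9 0.3 0.9] t 28.725
```

Request:
send_rows([
  [0.1, 0, 0, 0.1, 0, 0, 0],
  [0.1, 0, 0, 0, 0, 0, 0],
  [0.1, 0, 0, 0, 0, 0, 0],
  [0.1, 0, 0, 0, 0, 0, 0],
  [0.1, 0, 0, 0, 0, 0, 0],
], squeeze=50)

```text
clock: 29.35
tool_pos: [0.4807, 0.4315, 0.0109]
eef_rot: [-0.0, 0.974, 0.225, 0.002]
ft_force: [0.2, -0.6, -3.6]
finger_gap: 0.023
```

```bash
python3 -c "
from h import *
st()"
```

```text
q [-0.497  0.674 -0.453  1.798  0.411  0.759 -2.283] t [0.4807 0.4315 0.0109] station [0.4858 0.1603 0.0109]
z axis f,l,up 0.0024293485810688163 -0.0035925802335518204 -0.9999905952883682  y axis -0.8155060316005063 -0.5787041237450834 9.789853188034187e-05 F [ 0.2 -0.6 -3.6] t 29.35
```

Request:
send_rows([
  [0.1, 0, 0, 3, 0, 0, 0],
  [0.1, 0, 0, 5, 0, 0, 0],
  [0.1, 0, 0, 5, 0, 0, 0],
  [0.1, 0, 0, 5, 0, 0, 0],
  [0.1, 0, -1, 5, 0, 0, 0],
  [0.1, 0.3, -4, 2, 0, 0, -4],
  [0.1, 0.5, -5, 0, 0, 0, -4],
  [0.1, 0.5, -5, 0, 0, 0, -4],
])

```text
clock: 30.35
tool_pos: [0.4897, 0.28, 0.2674]
eef_rot: [-0.001, 0.992, 0.123, 0.001]
ft_force: [1.2, 0.3, -2.1]
finger_gap: 0.0224
```

Request:
send_rows([
  [0.1, 0.6, -5, 0, 0, 0, -4],
  [0.1, 0.6, -5, 0, 0, 0, -4],
  [0.1, 0.6, -5, 0, 0, 0, -4],
  [0.1, 0.6, -5, 0, 0, 0, -4],
  [0.1, 0.6, -5, 0, 0, 0, -3],
  [0.1, 0.6, -5, 0, 0, 0, 0],
  [0.1, 0.6, -5, 0, 0, 0, 0],
  [0.1, 0, 0, 0, 0, 0, 0],
])

```text
clock: 31.35
tool_pos: [0.5299, -0.0857, 0.2677]
eef_rot: [-0.0, 0.999, -0.051, 0.002]
ft_force: [-0.0, 1.6, -3.0]
finger_gap: 0.023
```

```bash
python3 -c "
from h import *
st(); down(-1)"
```

```text
q [ 0.242  0.177 -0.228  1.863  0.044  1.103 -1.676] t [ 0.5299 -0.0857  0.2677] station [-0.0165  0.0275  0.2677]
z axis f,l,up 0.0005926447693096096 -0.002981867505105521 -0.9999953783707641  y axis -0.998117345716537 -0.06091105114254737 -0.0004099233208640901 F [-0.   1.6 -3. ] t 31.35
tilt [-0.   0.2  0. ] then yaw -3.5
```

Request:
send_rows([
  [0.1, 0.5, -3, 0, 0, 0, -3.5],
  [0.1, 0.5, -3, -3, 0, 0, 0],
  [0.1, 0.3, -2.1, -4, 0, 0, 0],
  [0.1, 0, 0, -3, 0, 0, 0],
  [0.1, 0, 0, 0, 0, 0, 0],
])

```text
clock: 31.98
tool_pos: [0.5433, -0.1695, 0.1656]
eef_rot: [-0.0, 0.996, -0.084, 0.002]
ft_force: [0.9, -0.2, -1.6]
finger_gap: 0.0226
```

```bash
cat >> h.py <<'E'
def bar(ztop,fn=None):
    for n in('top','side'):
        c=cam(n); h=cv2.cvtColor(c['frame'],cv2.COLOR_RGB2HSV); m=cv2.inRange(h,np.array((12,110,60)),np.array((24,255,255))) 
        t=readout.observe()['tool_pos']; u,v=proj(c,[[t[0],t[1],ztop]])[0].astype(int); z=np.zeros_like(m); z[v-35:v+35,u-60:u+60]=m[v-35:v+35,u-60:u+60]
        ks=[k.reshape(-1,2) for k in cv2.findContours(z,0,1)[0] if cv2.contourArea(k)>8]
        if not ks: print(n,'none'); continue
        P=(onz(c,np.vstack(ks),ztop)-o0)@np.c_[f,l,[0,0,1]]
        print(n,len(ks),'bar x',P[:,0].min().round(4),P[:,0].max().round(4),'y',P[:,1].min().round(4),P[:,1].max().round(4))
        if fn: cv2.imwrite('pics/%s_%s.png'%(fn,n),cv2.resize(c['frame'][v-60:v+60,u-80:u+80,::-1],(640,480),interpolation=2))
E
python3 -c "
from h import *
st(); down(-1); bar(readout.observe()['tool_pos'][2]+.014,'m')"
```

```text
q [ 0.325  0.329 -0.164  1.905  0.066  0.908 -1.61 ] t [ 0.5433 -0.1695  0.1656] station [-0.097   0.0006  0.1656]
z axis f,l,up 0.00041471857116225596 -0.004332819264538297 -0.9999905268106946  y axis -0.9999646041823295 0.004377476322976522 -0.0004336971232652092 F [ 0.9 -0.2 -1.6] t 31.975
tilt [0.  0.2 0. ] then yaw 0.3
top 1 bar x -0.0901 -0.0784 y 0.0308 0.0916
side 1 bar x -0.1452 -0.0844 y -0.0813 0.0879
```

Bar in hand is centred within about 1 mm across the well. Lowering now.

Request:
send_rows([
  [0.1, 0, 0, -2.5, 0, 0, 0.3],
  [0.1, 0, 0, -2, 0, 0, 0],
  [0.1, 0, 0, -1.2, 0, 0, 0],
  [0.1, 0, 0, 0, 0, 0, 0],
])

```text
clock: 32.58
tool_pos: [0.5489, -0.1693, 0.1164]
eef_rot: [0.001, 0.997, -0.08, 0.009]
ft_force: [0.3, 0.6, -2.9]
finger_gap: 0.0228
```

```bash
python3 -c "
from h import *
st(); down(-1); bar(readout.observe()['tool_pos'][2]+.014)"
```

```text
q [ 0.318  0.391 -0.161  1.942  0.086  0.797 -1.622] t [ 0.5489 -0.1693  0.1164] station [-0.0959 -0.0049  0.1164]
z axis f,l,up -0.0005066776108863055 -0.017982692458836658 -0.9998381616047384  y axis -0.9999708183484391 -0.002572278575229805 0.0005530372660302245 F [ 0.3  0.6 -2.9] t 32.575
tilt [0.2 1.  0. ] then yaw -0.1
top 2 bar x -0.0931 -0.0232 y -0.0669 0.0866
side 3 bar x -0.1428 -0.0245 y -0.0837 0.0835
```

Request:
send_rows([
  [0.1, -0.5, 0.1, 0, 0.1, 1, 0],
  [0.1, 0, 0, 0, 0, 0, 0],
])

```text
clock: 32.92
tool_pos: [0.5446, -0.1686, 0.1185]
eef_rot: [0.001, 0.997, -0.081, 0.001]
ft_force: [0.2, -0.7, -2.8]
finger_gap: 0.0226
```

```bash
python3 -c "
from h import *
st(); down(-1); bar(readout.observe()['tool_pos'][2]+.014)"
```

```text
q [ 0.316  0.39  -0.16   1.938  0.086  0.818 -1.623] t [ 0.5446 -0.1686  0.1185] station [-0.0959 -0.0006  0.1185]
z axis f,l,up -0.0019893647215578425 -0.002269498889049392 -0.9999954456567529  y axis -0.9999694422532905 -0.002386505902302217 0.001994831802377875 F [ 0.2 -0.7 -2.8] t 32.925
tilt [0.1 0.1 0. ] then yaw -0.1
top 2 bar x -0.0928 -0.0236 y -0.0635 0.0914
side 3 bar x -0.1419 -0.0279 y -0.0794 0.0873
```

Request:
send_rows([
  [0.1, -0.1, 0, -1.2, 0, 0.3, 0],
  [0.1, -0.1, 0, -1.0, 0, 0.3, 0],
  [0.1, 0, 0, 0, 0, 0, 0],
])

```text
clock: 33.4
tool_pos: [0.5423, -0.1686, 0.0943]
eef_rot: [0.002, 0.997, -0.081, -0.005]
ft_force: [-0.3, 0.0, -3.2]
finger_gap: 0.0226
```

```bash
python3 -c "
from h import *
st(); down(-1); bar(readout.observe()['tool_pos'][2]+.014)"
```

```text
q [ 0.311  0.424 -0.156  1.951  0.096  0.783 -1.632] t [ 0.5423 -0.1686  0.0943] station [-0.0963  0.0018  0.0943]
z axis f,l,up -0.0037628285180242283 0.009028504213938584 -0.9999521600114389  y axis -0.9999647386811388 -0.002252573374789952 0.0037427300365063046 F [-0.3  0.  -3.2] t 33.4
tilt [ 0.1 -0.5  0. ] then yaw -0.1
top 2 bar x -0.0959 -0.0246 y -0.0703 0.0912
side 3 bar x -0.1423 0.0109 y -0.0792 0.0906
```

Request:
send_rows([
  [0.1, 0.2, 0, -0.4, 0.1, -0.5, 0],
  [0.1, 0, 0, -0.3, 0, 0, 0],
  [0.1, 0, 0, 0, 0, 0, 0],
])

```text
clock: 33.88
tool_pos: [0.5452, -0.1689, 0.0881]
eef_rot: [0.0, 0.997, -0.081, 0.001]
ft_force: [-0.1, 0.3, -3.8]
finger_gap: 0.0226
```

```bash
python3 -c "
from h import *
st(); down(-1); bar(.1)"
```

```text
q [ 0.313  0.432 -0.157  1.956  0.096  0.759 -1.631] t [ 0.5452 -0.1689  0.0881] station [-0.096  -0.0012  0.0881]
z axis f,l,up -0.00045822458064379354 -0.0020435651462747235 -0.9999978068206413  y axis -0.9999720162468838 -0.0020767392514666216 0.00046248051400063646 F [-0.1  0.3 -3.8] t 33.875
tilt [0.  0.1 0. ] then yaw -0.1
top 2 bar x -0.0985 -0.0249 y -0.0754 0.0894
side 3 bar x -0.1382 0.0239 y -0.0799 0.0882
```

Request:
send_rows([
  [0.1, 0, 0, -0.25, 0, 0, 0],
  [0.1, 0, 0, 0, 0, 0, 0],
])

```text
clock: 34.22
tool_pos: [0.5458, -0.169, 0.0869]
eef_rot: [0.0, 0.997, -0.081, 0.002]
ft_force: [0.2, -0.5, -3.1]
finger_gap: 0.0223
```

Request:
send_rows([
  [0.1, 0, 0, -0.2, 0, 0, 0],
  [0.1, 0, 0, 0, 0, 0, 0],
])

```text
clock: 34.48
tool_pos: [0.5462, -0.1691, 0.0871]
eef_rot: [0.001, 0.997, -0.081, 0.002]
ft_force: [0.8, 0.1, -3.3]
finger_gap: 0.0228
```

Request:
send_rows([
  [0.1, -0.05, 0, -0.35, 0, 0.1, 0],
  [0.1, 0, 0, -0.1, 0, 0, 0],
])

```text
clock: 34.72
tool_pos: [0.5464, -0.1692, 0.0868]
eef_rot: [0.001, 0.997, -0.081, 0.002]
ft_force: [-7.0, 0.7, 10.0]
finger_gap: 0.0226
```

Ledge contact. Now measuring the gap between the bar's rear face and the pan rim (top view), before release.

```bash
cat >> h.py <<'E'
def gap():
    import pickle
    for n in('top','side'):
        c=cam(n); pickle.dump(c,open(n+'2.pkl','wb'))
        fr=c['frame'].astype(np.float32); g=fr[:,:,0]-fr[:,:,2]; gr=fr.mean(2)
        xs=np.arange(-.13,-.04,.002)
        for a,b in((-.075,-.05),(.045,.075)):
            for z in(.1,.084):
                P=[proj(c,o0+xs[:,None]*f+y*l+np.array([0,0,z])).astype(np.float32) for y in np.arange(a,b,.002)]
                s=[np.mean([cv2.remap(i,q[:,0].reshape(1,-1),q[:,1].reshape(1,-1),1).ravel() for q in P],0).round().astype(int) for i in(g,gr)]
                print(n,(a,b),'z',z); print(' yel',*s[0]); print(' gry',*s[1])
E
python3 -c "
from h import *
st(); gap(); print(*(np.arange(-.13,-.04,.002)*1000).round().astype(int))"
```

```text
q [ 0.312  0.434 -0.155  1.956  0.098  0.753 -1.634] t [ 0.5464 -0.1692  0.0868] station [-0.0962 -0.0024  0.0868]
z axis f,l,up -0.0021243874704249305 -0.005058613034461885 -0.999984947818459  y axis -0.999971033673425 -0.0013959338409982101 0.0021315291522199502 F [-7.   0.7 10. ] t 34.725
top (-0.075, -0.05) z 0.1
 yel 43 42 43 43 41 41 41 40 40 40 39 39 38 38 37 37 37 36 34 34 34 35 36 38 39 40 38 35 30 24 21 20 21 19 13 9 6 5 7 9 9 10 10 11 10
 gry 141 139 138 136 134 132 132 131 130 129 127 125 123 122 120 118 115 112 110 110 112 115 121 127 132 136 133 119 97 75 64 64 66 61 48 34 28 38 55 73 84 90 93 93 93
top (-0.075, -0.05) z 0.084
 yel 42 43 42 41 40 40 40 40 40 39 39 38 38 37 37 37 36 34 34 33 33 34 35 36 37 37 34 31 25 21 20 20 19 15 10 7 5 5 8 9 9 10 10 10 9
 gry 139 137 135 133 132 131 131 129 128 127 124 123 121 120 118 114 111 109 107 107 107 110 116 121 126 127 118 100 79 65 62 64 62 53 39 30 35 48 65 77 83 86 87 87 86
top (0.045, 0.075) z 0.1
 yel 37 37 36 35 35 34 34 33 33 32 30 29 28 28 26 25 25 30 46 73 102 124 132 128 108 73 40 22 16 15 15 15 13 13 14 17 18 19 1
[... 1391 characters left out ...]
6 95 94 95 99 105 116 128 136 142 144 143 138 131 126 122 120 118 116 115 116 118 121 123 125 125 124 124 123 122 120 118 116 115 115 115 116 116 115 115 115 115
side (0.045, 0.075) z 0.084
 yel 8 8 9 14 25 44 66 78 84 85 85 85 85 85 85 85 85 86 91 100 112 125 132 137 137 135 131 123 117 111 101 84 61 38 21 13 10 9 9 9 9 9 9 9 9
 gry 112 112 111 109 106 103 101 98 96 96 96 96 96 96 96 95 95 96 100 108 119 131 140 146 148 146 142 134 129 124 120 118 115 114 114 115 116 117 118 118 118 118 117 116 115
-130 -128 -126 -124 -122 -120 -118 -116 -114 -112 -110 -108 -106 -104 -102 -100 -98 -96 -94 -92 -90 -88 -86 -84 -82 -80 -78 -76 -74 -72 -70 -68 -66 -64 -62 -60 -58 -56 -54 -52 -50 -48 -46 -44 -42
```

Both views agree: the bar rear is parallel to the rim with a gap of about 2.5 mm. Nudging it gently back while held.

Request:
send_rows([
  [0.1, 0, 0, 0.1, 0, 0, 0],
  [0.1, 0.03, 0.25, 0, 0, 0, 0],
  [0.1, 0, 0, 0, 0, 0, 0],
])

```text
clock: 35.2
tool_pos: [0.5469, -0.1669, 0.0875]
eef_rot: [0.001, 0.997, -0.081, 0.003]
ft_force: [-1.3, 0.1, -1.9]
finger_gap: 0.0224
```

```bash
cat >> h.py <<'E'
def edges():
    for k in range(1):
        for n,z,ab in(('side',.1,(-.075,-.05)),('side',.1,(.045,.075)),('top',.084,(.045,.075))):
            c=cam(n); fr=c['frame'].astype(np.float32); g=fr[:,:,0]-fr[:,:,2]; xs=np.arange(-.125,-.05,.0005)
            P=[proj(c,o0+xs[:,None]*f+y*l+np.array([0,0,z])).astype(np.float32) for y in np.arange(*ab,.002)]
            s=np.mean([cv2.remap(g,q[:,0].reshape(1,-1),q[:,1].reshape(1,-1),1).ravel() for q in P],0)
            d=np.gradient(cv2.GaussianBlur(s.reshape(1,-1),(0,0),3).ravel()); print(n,ab,'front',(xs[d.argmax()]*1000).round(1),'rear',(xs[d.argmin()]*1000).round(1))
E
python3 -c "
from h import *
st(); down(-1);edges()"
```

```text
q [ 0.308  0.433 -0.156  1.957  0.099  0.754 -1.639] t [ 0.5469 -0.1669  0.0875] station [-0.0938 -0.0025  0.0875]
z axis f,l,up -0.0024021338445553526 -0.005523581596882661 -0.9999818588019413  y axis -0.9999707995321884 -0.0010775137682521318 0.002408182998354944 F [-1.3  0.1 -1.9] t 35.2
tilt [0.2 0.3 0. ] then yaw -0.1
side (-0.075, -0.05) front -108.0 rear -84.0
side (0.045, 0.075) front -108.5 rear -85.0
top (0.045, 0.075) front -90.5 rear -79.5
```

Request:
send_rows([
  [0.1, 0, 0, -0.2, 0, 0.2, 0],
  [0.1, 0, 0, 0, 0, 0, 0],
  [0.3, 0, 0, 0, 0, 0, 0],
  [0.5, 0, 0, 0, 0, 0, 0],
  [0.5, 0, 0, 0, 0, 0, 0],
  [0.5, 0, 0, 0.5, 0, 0, 0],
])

```text
clock: 36.1
tool_pos: [0.5472, -0.1667, 0.0917]
eef_rot: [0.002, 0.997, -0.081, 0.001]
ft_force: [-0.8, -0.1, -1.6]
finger_gap: 0.0425
```

Request:
send_rows([
  [0.5, 0, 0, 2, 0, 0, 0],
  [0.5, 0, 0, 4, 0, 0, 0],
  [0.5, 0, 0, 5, 0, 0, 0],
  [0.5, 0, 2, 5, 0, 0, 0],
  [0.5, 0, 5, 2, 0, 0, 0],
  [0.5, 0, 5, 0, 0, 0, 0],
  [0.5, 0, 5, 0, 0, 0, 0],
  [0.5, 0, 5, 0, 0, 0, 0],
])

```text
clock: 37.1
tool_pos: [0.5457, 0.0557, 0.2813]
eef_rot: [0.001, 0.996, -0.085, 0.003]
ft_force: [1.3, -0.2, -0.3]
finger_gap: 0.0429
```

```bash
python3 - <<'E'
from h import *
st(); lid()
T=cam('top');S=cam('side')
def prof(c,ax,lo,hi,o,z,img):
    s=np.arange(lo,hi,.0005); other=(f,l)[ax=='x']; main=(f,l)[ax!='x']
    P=[proj(c,o0+s[:,None]*main+y*other+np.array([0,0,z])).astype(np.float32) for y in np.arange(o[0],o[1],.002)]
    v=np.mean([cv2.remap(img,q[:,0].reshape(1,-1),q[:,1].reshape(1,-1),1).ravel() for q in P],0); d=np.gradient(cv2.GaussianBlur(v.reshape(1,-1),(0,0),3).ravel())
    return [(round(s[k]*1000,1),round(float(d[k]),1)) for k in range(4,len(d)-4) if abs(d[k])==max(abs(d[k-4:k+5])) and abs(d[k])>1]
for n,c in(('top',T),('side',S)):
    fr=c['frame'].astype(np.float32); ye=fr[:,:,0]-fr[:,:,2]; gr=fr.mean(2)
    for o in((-.07,-.03),(-.02,.02),(.03,.07)):
        print(n,o,'bar z.1',prof(c,'x',-.13,-.04,o,.1,ye),'rim z.084 grey',prof(c,'x',-.1,-.04,o,.084,gr))
    print(n,'bar y',prof(c,'y',-.1,.1,(-.102,-.092) if n=='top' else(-.105,-.095),.1,ye))
a=cv2.resize(T['frame'][165:265,340:440,::-1],(400,400),interpolation=2);b=cv2.resize(S['frame'][220:320,295:425,::-1],(400,308),interpolation=2)
cv2.imwrite('pics/z.png',np.hstack([a,cv2.copyMakeBorder(b,0,92,0,0,0)]))
E
```

```text
q [ 0.046  0.191 -0.307  1.819  0.068  1.137 -2.025] t [0.5457 0.0557 0.2813] station [0.1256 0.0349 0.2813]
z axis f,l,up -0.002459916998192892 -0.005632119730066553 -0.9999811128679474  y axis -0.9999504549929804 0.006463296482829637 0.0024235635018615446 F [ 1.3 -0.2 -0.3] t 37.1
flange comp station x front/rear, y -0.0272 0.0016 -0.0753 0.0817 area 559
top (-0.07, -0.03) bar z.1 [(np.float64(-102.5), 10.5), (np.float64(-78.0), -10.1)] rim z.084 grey [(np.float64(-98.0), 1.3), (np.float64(-82.5), -1.9), (np.float64(-75.5), 2.1), (np.float64(-66.0), -5.5)]
top (-0.02, 0.02) bar z.1 [(np.float64(-102.5), 10.6), (np.float64(-78.0), -10.2)] rim z.084 grey [(np.float64(-98.0), 1.2), (np.float64(-83.0), -1.5), (np.float64(-76.0), 2.9), (np.float64(-66.5), -5.7), (np.float64(-59.5), 1.5)]
top (0.03, 0.07) bar z.1 [(np.float64(-102.5), 10.7), (np.float64(-78.0), -10.1)] rim z.084 grey [(np.float64(-98.0), 1.3), (np.float64(-83.0), -1.6), (np.float64(-76.0), 3.1), (np.float64(-67.0), -4.8), (np.float64(-60.0), 3.2)]
top bar y [(np.float64(-81.0), 6.5), (np.float64(87.0), -7.2), (np.float64(97.0), -1.6)]
side (-0.07, -0.03) bar z.1 [(np.float64(-109.0), 3.6), (np.float64(-85.0), -8.4)] rim z.084 grey [(np.float64(-87.0), 3.4), (np.float64(-63.0), -2.9)]
side (-0.02, 0.02) bar z.1 [(np.float64(-109.0), 3.6), (np.float64(-85.0), -8.5)] rim z.084 grey [(np.float64(-87.0), 3.3), (np.float64(-63.0), -2.7)]
side (0.03, 0.07) bar z.1 [(np.float64(-109.0), 3.6), (np.float64(-85.5), -8.4)] rim z.084 grey [(np.float64(-87.0), 3.3), (np.float64(-63.0), -2.9)]
side bar y [(np.float64(-81.0), 8.3), (np.float64(86.5), -11.0)]
```

View pics/z.png

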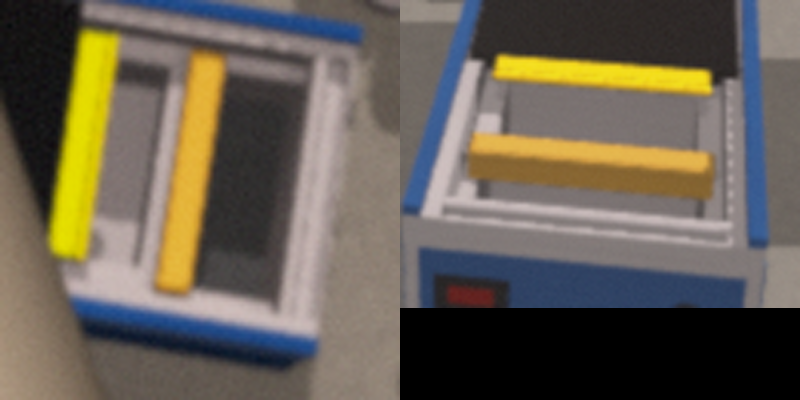

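The last picture shows the bar across both ledges, tight against the rim with no dark gap, and the lid at its stop. Last check on the bystanders and shaker, then hand in.

```bash
python3 - <<'E'
from h import *
import pickle
for cn,bx in(('side',dict(tamper=(430,318,472,374),jug=(400,385,480,475),brush=(262,270,286,330),cup=(252,192,288,226),turq=(335,180,360,194),smallmat=(165,350,245,410))),('top',dict(syrup=(180,135,218,178),orange=(230,150,256,180),portaf=(115,158,182,198),turq=(228,190,254,218),cup=(226,268,264,308)))):
    A=pickle.load(open(cn+'0.pkl','rb'))['frame']; B=cam(cn)['frame']
    for n,(x0,y0,x1,y1) in bx.items():
        r=cv2.matchTemplate(B[y0-8:min(y1+8,480),x0-8:x1+8],A[y0:y1,x0:x1],cv2.TM_CCOEFF_NORMED); _,v,_,p=cv2.minMaxLoc(r); print(cn,n,round(v,3),p[0]-8,p[1]-8)
a=pickle.load(open('side1.pkl','rb'))['frame'][330:420,290:360]; B=cam('side')['frame'][322:428,282:368]
_,v,_,p=cv2.minMaxLoc(cv2.matchTemplate(B,a,5)); print('shaker since lid opened',round(v,3),p[0]-8,p[1]-8)
E
```

```text
side tamper 0.999 0 0
side jug 0.998 0 0
side brush 0.998 0 0
side cup 0.993 0 0
side turq 0.916 0 0
side smallmat 0.995 0 0
top syrup 0.997 0 0
top orange 0.998 0 0
top portaf 0.996 0 0
top turq 0.992 0 0
top cup 0.997 0 0
shaker since lid opened 0.999 0 0
```

```bash
python3 -c "
from h import *
print(workorder.finish_job())"
```

```text
the job is handed in; nothing more can be done
None
```

The topping well is set up as asked, in the order asked, and I handed the job in at about 37 s. One hard contact on the way could count against the 40 N limit.

**What was done**
- **Shaker:** it stands upright on the larger black mat.
- **Lid:** I hooked its front edge up over the catch and slid it back. It dropped off the fingertips about 1 cm short, so I pushed it the rest of the way with shut fingers.
- **Bar:** it lies across both ledges against the pan's front rim.

**Last checks**
- **Lid:** flange front at station x ≈ −27 mm (the stop is −26). It met firm resistance of about 24 N there and looks flat.
- **Bar:** its rear face is within about 0.5–1 mm of the pan rim and parallel to it. Both ends are on the ledges, and the pan's rim reads within about 0.5–1 mm of where it was.
- **Bystanders:** the tamper, jug, brush, cup, syrup bottle, portafilter, smaller mat and both look-alikes match the first pictures at 0 px shift. The shaker has not moved since the lid was opened.

**Problems and disagreements**
- **Hard contact:** while turning the wrist in front of the lid I rotated the wrong way, joint 7 ran to its limit and the arm swung off course. The wrist force at the end of that call read about 72 N in all. I could not tell what was touched. Nothing had moved afterwards, and the wrist stayed under its 120 N limit in every reading I saw.
- **Joint 7 limit:** it read 2.731 rad against the 2.73 limit during that swing, so that rule could also count.
- **Shaker placement:** seating the shaker on the mat briefly gave about 48 N at the wrist.
- **Cameras:** the side camera disagreed with the top one by about 4 mm in height. I used the top camera for absolute positions, and each camera's own bar-to-rim comparison agreed.

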